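# Charge the cold forge with coke and hold the air gate at its index

### The job

Get the cold forge ready to light: tip all the coke from the hand scoop into the firepot and set the empty scoop back down upright on the bench. Then draw the spring-return air gate out by its D-handle until its pointer stands opposite the index clamped on the scale bar, and finish there with the gate still held in the gripper, for it springs shut when let go. Leave the index and the other tools where they are.

Things in the scene. Friction and masses are not known exactly. Their poses are not given: they have to be found in the camera images.
- forge: Fixed bench forge. Origin on the bench under the firepot's centre; own x away from the robot, y left, z up. Dark hearth pan 340 x 340 on legs, floor 120 and rim 146 above the bench, square firepot sunk in its middle. An air pipe runs from it in -y to a grey gate valve (90 x 22, up to 130 high, centred at x +30, y -245) and a green blower (up to 200 high, x -10 to +175, y -440 to -290).
- firepot (a point): Centre of the firepot's mouth, level with the pan floor, 120 above the bench; axes as the forge's. The mouth is 170 x 170; the four walls slope in to a 100 x 100 floor 80 below the mouth.
- air_gate (a joint): How far the gate slide is drawn out, in m: 0 shut, 0.075 at its end stop. It slides along the forge's -x. A return spring pulls it shut with 5 N at 0 and 100 N/m more as it is drawn (about 9 to 10.5 N at the index), so it must be held.
- gate_grip (a point): Middle of the D-handle's grip bar: round level steel bar 14 thick, 94 long, along the forge's y, 100 above the bench; it moves with the gate (when shut, at x -105, y -245 in the forge frame). Axes as the forge's. Side rods 10 thick at y +-42 from here join it to a cross-head; the opening inside the D, on the bar's +x side, is 58 deep and 74 wide, open above and below.
- pointer (a point): Tip of the pointer on the right-hand (-y) end of the gate's cross-head, 103 above the bench, just over the scale bar. It moves with the gate. Axes as the forge's.
- index (a point): Tip of the small brass index (14 wide) clamped on the flat steel scale bar, which is fixed on the gate's right (-y) side, 94 to 98 above the bench. It stands 35 to 55 in front (-x) of the shut pointer, differing from start to start, and must not be shifted. When the pointer stands opposite it, both have the same x in the forge's frame. Axes as the forge's.
- scoop: Sheet-steel hand scoop, about 0.28 kg empty, seven lumps of coke inside. Origin at the centre of its flat underside; own x out of the open nose, z up. Body 108 x 108, walls 50 high on three sides, floor 4 thick; chute rising 10 degrees to the nose edge at x +100, z +12. Flat wooden handle behind: x -165 to -70, 18 wide (y), 26 tall, middle at z +50. Tipped 60 to 80 degrees nose down it empties.
- scoop_grip (a point): Middle of the scoop's handle, where to grip it: x = -108, z = +50 in the scoop's frame. Axes as the scoop's.
- coke0: One of seven loose lumps of grey coke, chunky, about 24 x 22 x 21 (up to 30 across), 12 g; origin at its middle. Starts in the scoop.
- coke1: One of seven loose lumps of grey coke, chunky, about 24 x 22 x 21 (up to 30 across), 12 g; origin at its middle. Starts in the scoop.
- coke2: One of seven loose lumps of grey coke, chunky, about 24 x 22 x 21 (up to 30 across), 12 g; origin at its middle. Starts in the scoop.
- coke3: One of seven loose lumps of grey coke, chunky, about 24 x 22 x 21 (up to 30 across), 12 g; origin at its middle. Starts in the scoop.
- coke4: One of seven loose lumps of grey coke, chunky, about 24 x 22 x 21 (up to 30 across), 12 g; origin at its middle. Starts in the scoop.
- coke5: One of seven loose lumps of grey coke, chunky, about 24 x 22 x 21 (up to 30 across), 12 g; origin at its middle. Starts in the scoop.
- coke6: One of seven loose lumps of grey coke, chunky, about 24 x 22 x 21 (up to 30 across), 12 g; origin at its middle. Starts in the scoop.
- hammer: Bystander: hammer, 260 long, wooden handle, lying between the robot and the forge. Origin under its middle.
- wire_brush: Bystander: brush with wooden handle, 210 long, lying on the bench. Origin under its middle.
- flux_tin: Bystander: white tin, 60 diameter, 70 high. Origin under its middle.
- tongs: Bystander: dark steel tongs, 320 long, lying flat. Origin under the handles, 70 from their ends.
- chisel: Bystander: steel chisel, 150 long, 16 thick, lying on the bench. Origin under its middle.
- scroll: Bystander: forged steel scroll, about 200 long, 12 thick, lying flat. Origin near its middle.

How it is judged:
By the outcome, as a careful person would: the job done as asked, in the order asked, and still so for the second after the job is handed in, while the arm keeps its last pose, push and grip.
It also fails if it takes over 72 s, if anything falls off the work surface, if the arm or the gripper's body presses on something with over 40 N, if the wrist force passes 120 N, or if a joint passes its speed limit or range.

### The arm

A 6-joint arm with a two-finger parallel gripper is mounted at the origin on the work surface. World frame = base frame: x ahead of the robot, y to its left, z up, the work surface at z = 0. Lengths are in mm, angles in rad, forces in N, time in s.
With the tool pointing down it reaches from about 300 to 775 mm from the base axis. Payload 14.6 kg.
Tool frame: the origin (TCP) lies between the finger pads; the fingertips stand env.finger_overhang ahead of it and the grasp point (between the pads) lies 3 mm ahead of it (env.finger_overhang is the distance from the TCP to the fingertips, in mm); z points along the fingers, y is the direction in which the jaws open and shut (so a half turn about z gives the same grasp; the last joint's range is limited). The gripper opens to 85 mm and grips with 20 to 120 N. Pads are 22 mm wide; open, the fingers measure 114 mm over their backs; the gripper's body (76 mm by 85 mm) begins 54 mm behind the grasp point. The pads swing forward as they close: fully open they stand 13 mm farther back than shut.
Start: joints at [-1.186, 0.3, 1.521, -0, 1.321, -0.067], TCP at [240.114, -494.808, 227.081] pointing down, gripper open.
Joint ranges: [-3.03, 3.03], [-0.79, 2.21], [0.23, 2.52], [-1.04, 4.18], [0, 3.07], [-2.55, 2.55]. Speed limits (rad/s): [2.22, 2.22, 2.57, 3.14, 3.14, 3.14].

### API

Orientations are given as a unit quaternion [w, x, y, z].
In Python, from station import get_obs, eyes, env, spotter gives the robot as it stands. The module is installed in compiled form; this text tells all that it offers.
- The arm moves only by the tool drive_tool, never from a script. Its argument "increments" is a list of rows, each a list of 5 numbers: the closure, from 0 (fully open) to 1 (shut), then the shift along the tool's x, y, z in mm, then the turn about the tool's z in rad. In form: [[claw, dx, dy, dz, yaw], ...]. A call has 1 to 12 rows; each row is the pose to reach, as a shift and turn from the pose commanded when the call began, along the tool's axes at that moment; what a row does not reach only later rows make up. A row lasts 1/8 s, in which the tool goes at most 62.5 mm and 10.7 degrees, less where a joint would pass 70% of its speed; a pose out of reach is approached as far as the arm can. A call with a gripper value outside its range is refused whole. The fingers move at their own pace and stop on an object; "newtons" is the grip in N (left out, the last holds). Time passes only in rows, so rows that repeat a pose let the fingers close. It gives the time, the measured TCP pose, the force and the opening at its end, in the units of the state.
- get_obs(): the state, without advancing time (a new reading comes with each control period).
- eyes.snapshot(name): name is "scene" or "top"; returns a dict with "pixels" (480x640x3 uint8, blue, green, red), "range_z" (480x640 float32, mm along the optical axis (not along the pixel's ray), 0 where there is no reading), "mtx" (3x3 intrinsics, pixels), "dist" ([k1, k2, p1, p2, k3] as OpenCV has them; the pictures are not rectified), "pose" (4x4, takes a point from camera to world coordinates). Camera axes: x right, y down, z forward; pixel columns grow to the right and rows downward; lengths in mm; the calibration is good to about 2 mm. A picture is of the moment at which its call begins.
- env.close_job(): hands the job in, once; it reports no verdict.
Trained networks look in the newest picture that a camera, given by its name, has taken for a name from the list of things; names that differ only in an ending like _2 or _b are one class to them, and where a whole thing is asked for, a point or a joint stands for the part that bears it (a point fixed in the world has none). Each returns a list of dicts, best first, with "confidence" (0 to 1); they miss things now and then, are a little off and sometimes report something else, mostly with a low value. They report only what shows in the picture. A call takes as long as a camera call.
- spotter.spot_in(camera, query): "box" ([left, top, right, bottom] as shares, 0 to 1, of the picture: columns of its width, rows of its height, round what is visible of it).
The state is a dict: "time": time; "joint_pos": joint angles; "joint_vel": joint speeds; "joint_torque": joint torques, N m; "tcp_pos": TCP position; "tcp_rot": TCP orientation; "ft_force": force on the tool from outside, world axes, zero at the start; "torque": the same for the moment, N m; "gripper_width": finger opening in mm.
Only numpy, scipy, OpenCV 4.12 (cv2) and the standard library are available. Lean on these libraries where they do the work, as an engineer would, in place of code of your own. Each camera call takes 0.05 s, during which the arm holds its last target.

## Working session

There is one attempt and no reset: what is moved stays moved. The work goes in short steps, Python scripts to look and compute and a tool call to move; the robot and the scene stay as the last step left them, time stands still between calls to the robot, and variables do not carry over. Pictures are saved under pics/ and viewed, and the job is handed in when it is done.

Besides the shell and the picture viewer there is one more tool, called as name([rows], argument=value, ...), one row to a line, values as JSON. drive_tool: Moves the arm, as the interface text tells. Its arguments: {"type":"object","properties":{"increments":{"type":"array","items":{"type":"array","items":{"type":"number"}}},"newtons":{"type":"number"}},"required":["increments"]}

```bash
mkdir -p pics; ls
cat > h.py <<'E'
import numpy as np, cv2
from station import get_obs, eyes, env, spotter
def snap(name,fn=None):
    s=eyes.snapshot(name)
    np.savez('%s.npz'%name,**{k:np.asarray(v) for k,v in s.items()})
    if fn: cv2.imwrite('pics/'+fn,s['pixels'])
    return s
def load(name):
    return dict(np.load('%s.npz'%name))
def cloud(s):
    z=s['range_z']; h,w=z.shape
    u,v=np.meshgrid(np.arange(w),np.arange(h))
    p=cv2.undistortPoints(np.stack([u,v],-1).reshape(-1,1,2).astype(np.float64),s['mtx'],s['dist']).reshape(h,w,2)
    P=np.dstack([p[...,0]*z,p[...,1]*z,z])
    W=P@s['pose'][:3,:3].T+s['pose'][:3,3]
    W[z==0]=np.nan
    return W
def proj(s,P):
    T=np.linalg.inv(s['pose']);P=np.atleast_2d(np.asarray(P,float));C=P@T[:3,:3].T+T[:3,3]
    return cv2.projectPoints(C,np.zeros(3),np.zeros(3),s['mtx'],s['dist'])[0].reshape(-1,2)
def ray(s,u,v,zw):
    p=cv2.undistortPoints(np.array([[[u,v]]],float),s['mtx'],s['dist']).ravel()
    d=s['pose'][:3,:3]@np.array([p[0],p[1],1]);o=s['pose'][:3,3]
    return o+d*(zw-o[2])/d[2]
E
python3 - <<'E'
from h import *
for c in ('scene','top'):
    s=snap(c,c+'0.png'); print(c,s['pose'].round(3).tolist(),s['mtx'].tolist())
    for n in ['forge','air_gate','pointer','index','gate_grip','firepot','scoop','scoop_grip','hammer','wire_brush','flux_tin','tongs','chisel','scroll']:
        try:r=spotter.spot_in(c,n)
        except Exception as e:print(n,e);continue
        print(n,[(round(d['confidence'],2),(np.array(d['box'])*[640,480,640,480]).round().astype(int).tolist()) for d in r[:2]])
o=get_obs();print(o,env.finger_overhang)
E
```

```text
pics
scene [[0.008, 0.761, -0.649, 1275.379], [1.0, -0.016, -0.007, 81.377], [-0.015, -0.649, -0.761, 976.729], [0.0, 0.0, 0.0, 1.0]] [[438.7763051549061, 0.0, 318.29714177461665], [0.0, 438.7763051549061, 241.9741349095543], [0.0, 0.0, 1.0]]
forge []
air_gate []
pointer []
index []
gate_grip []
firepot []
scoop []
scoop_grip []
hammer []
wire_brush []
flux_tin []
tongs []
chisel []
scroll []
top [[0.059, -0.975, 0.212, 267.269], [-0.998, -0.058, 0.012, 54.64], [0.0, -0.213, -0.977, 1369.411], [0.0, 0.0, 0.0, 1.0]] [[546.1592621257874, 0.0, 319.4907896496167], [0.0, 546.1592621257874, 232.71004164631373], [0.0, 0.0, 1.0]]
forge [(0.72, [158, 135, 425, 286]), (0.63, [476, 249, 491, 260])]
air_gate [(0.63, [320, 220, 366, 261])]
pointer [(0.76, [319, 223, 367, 259]), (0.54, [494, 251, 509, 258])]
index [(0.38, [321, 222, 365, 259])]
gate_grip [(0.57, [320, 223, 364, 261])]
firepot [(0.84, [157, 136, 425, 286]), (0.16, [320, 220, 366, 260])]
scoop [(0.62, [466, 208, 542, 309])]
scoop_grip [(0.69, [463, 211, 544, 311]), (0.56, [413, 305, 434, 327])]
hammer [(0.92, [201, 295, 308, 335]), 
[... 193 characters left out ...]
)]
{'time': 1.5, 'joint_pos': array([-1.18558033e+00,  2.99891799e-01,  1.52100720e+00, -7.27743059e-06,
        1.32070220e+00, -6.65798940e-02]), 'joint_vel': array([ 0.00106199,  0.00054439,  0.00030535,  0.00093704,  0.00065939,
       -0.00058506]), 'joint_torque': array([-5.23299404e-04, -5.43362439e+01, -3.61972511e+01,  4.22294562e-06,
        6.93881775e-04, -3.92722859e-05]), 'tcp_pos': array([ 240.12081562, -494.80042716,  227.08203339]), 'tcp_rot': array([-3.65694409e-06,  9.74593175e-01,  2.23982461e-01, -4.15832577e-06]), 'ft_force': array([-0.64379793, -0.20018457,  0.57791143]), 'torque': array([-0.01843254,  0.00980313,  0.00296146]), 'gripper_width': 85.73291677538546} 22.0
```

View pictures.

View pics/top0.png

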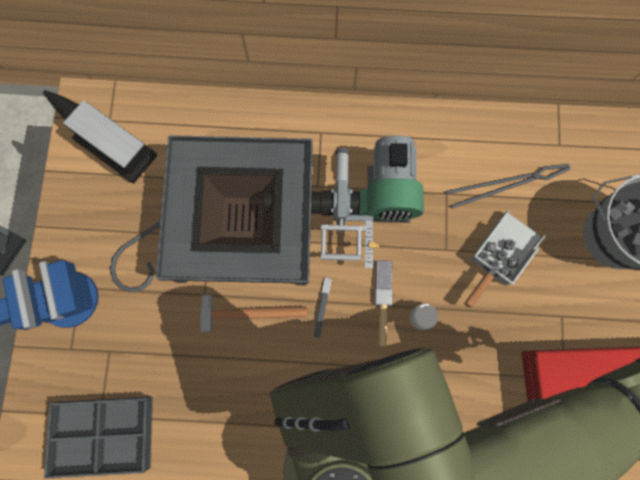

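View pics/scene0.png

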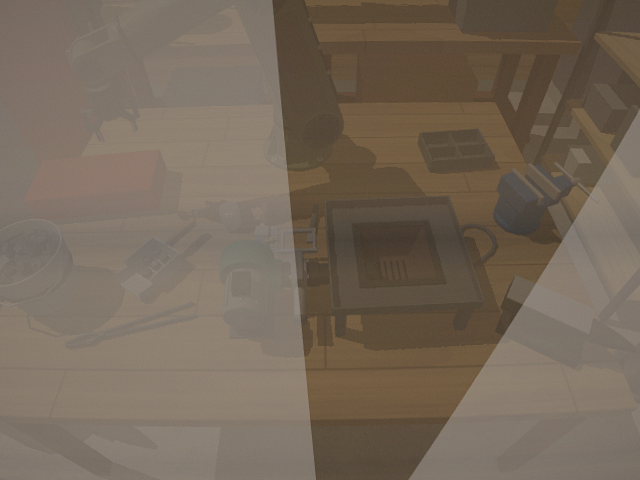

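Run:
```python
from h import *
s=load('top'); W=cloud(s); print(s['dist'])
im=s['pixels']
for (a,b,c,d),n in [((440,200,570,320),'sc'),((300,190,440,350),'gate')]:
    cv2.imwrite('pics/%s.png'%n,cv2.resize(im[b:d,a:c],None,fx=5,fy=4.2 if n=='gate' else 5,interpolation=cv2.INTER_CUBIC) if n=='sc' else cv2.resize(im[b:d,a:c],None,fx=3.7,fy=3.7,interpolation=cv2.INTER_CUBIC))
# forge pan rim: z 140-152
m=(abs(W[...,2]-146)<8); u,v=np.meshgrid(np.arange(640),np.arange(480)); m&=(u>140)&(u<320)&(v>120)&(v<300)
P=W[m][:,:2].astype(np.float32); r=cv2.minAreaRect(P); print(r,len(P))
# bench level
print('bench',np.nanmedian(W[330:345,220:300,2]))
# scoop
m=(u>460)&(u<550)&(v>205)&(v<312)&(W[...,2]>35)&(W[...,2]<80)
Q=W[m]
print(Q[:,2].min(),Q[:,2].max(),len(Q))
m=(u>460)&(u<500)&(v>270)&(v<312)&(W[...,2]>45)&(W[...,2]<80); H=W[m]
c=H.mean(0);uu,ss,vv=np.linalg.svd(H-c,full_matrices=False);print('handle',c,vv[0],ss/np.sqrt(len(H)),len(H))
pr=(H-c)@vv[0];print(pr.min(),pr.max(),np.median(H[:,2]))
m=(u>460)&(u<550)&(v>205)&(v<312)&(W[...,2]>6)&(W[...,2]<80); print(cv2.minAreaRect(W[m][:,:2].astype(np.float32)))
```

```text
[0.03652553 0.         0.         0.         0.        ]
((584.9203491210938, 267.8154602050781), (345.8059997558594, 347.0337829589844), 2.095757484436035) 1411
bench 0.2416762034195017
35.030688606752165 69.52575751006702 792
handle [ 438.2046374  -319.51602249   60.50135813] [-0.7962088   0.60454476  0.0240246 ] [31.49491709  5.98754668  4.6707711 ] 385
-65.01608183590986 49.745815406788864 61.43633481387769
((528.55517578125, -396.7181396484375), (220.2261505126953, 277.5728454589844), 89.04032135009766)
```

```bash
sleep 0
```

```text
(no output)
```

View pics/sc.png

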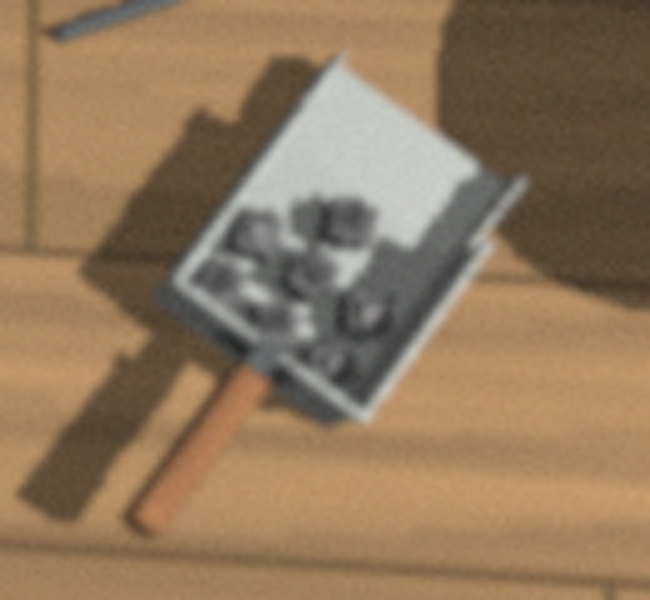

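View pics/gate.png

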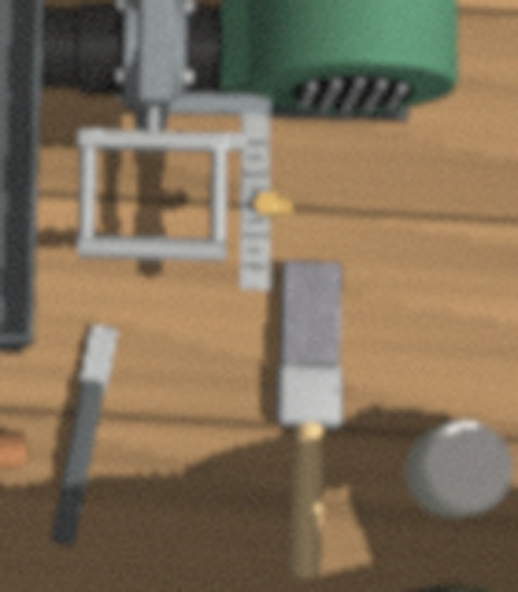

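Run:
```python
from h import *
s=load('top'); W=cloud(s)
c=lambda x,y,z:ray(s,440+x/5,200+y/5,z)
g=lambda x,y,z:ray(s,300+x/3.7,190+y/3.7,z)
e=c(145,528,63); b=c(262,375,63); print('handle end',e,'base',b,np.degrees(np.arctan2(*(b-e)[1::-1])),np.linalg.norm(b-e))
nl=c(342,58,12+6);nr=c(525,183,18); print('nose corners',nl,nr,np.linalg.norm(nl-nr), np.degrees(np.arctan2(nr[0]-nl[0],-(nr-nl)[1])))
wl=c(175,280,50);wr=c(365,412,50);print('back wall top',wl,wr,np.linalg.norm(wl-wr))
n=(nl+nr)/2; print('heading end->nose',np.degrees(np.arctan2(n[1]-e[1],n[0]-e[0])),np.linalg.norm((n-e)[:2]))
for nm,x,y,z in [('gripL',82,249,107),('gripR',225,251,107),('crossL',80,138,105),('crossR',240,142,105),('index',255,203,98),('barfar',270,103,98),('barnear',270,290,98)]:
    print(nm,g(x,y,z))
for p in [(300+150/3.7,190+249/3.7),(345,227),(371,245),(373,245)]: print(p,W[int(p[1]),int(p[0])])
o=get_obs();R=cv2.Rodrigues
from scipy.spatial.transform import Rotation as Ro
q=o['tcp_rot'];M=Ro.from_quat([*q[1:],q[0]]).as_matrix();print(M.round(3))
```

```text
handle end [ 395.64962207 -293.49366524   63.        ] base [ 472.1785229  -349.26405418   63.        ] -36.08267135566105 94.69429203718089
nose corners [ 644.33053602 -404.82280797   18.        ] [ 584.62451423 -494.92975809   18.        ] 108.09288366197583 -33.52896604145457
back wall top [ 518.44822924 -311.56429242   50.        ] [ 459.22775855 -402.36691676   50.        ] 108.40747546734941
heading end->nose -35.55102065461405 268.96314673415327
gripL [483.17734238  60.62499908 107.        ]
gripR [487.27552558 -29.7854927  107.        ]
crossL [555.51093732  66.11577539 105.        ]
crossR [558.96855031 -36.46826068 105.        ]
index [521.11847786 -48.22482006  98.        ]
barfar [587.60517117 -55.27493989  98.        ]
barnear [465.49192815 -59.95516387  98.        ]
(340.5405405405405, 257.2972972972973) [485.6457413   19.06915382 111.13209201]
(345, 227) [559.08768518  10.80818694 106.89668509]
(371, 245) [519.43187039 -52.4563439  106.28387584]
(373, 245) [519.21303132 -56.93348074 108.77933664]
[[ 0.9    0.437 -0.   ]
 [ 0.437 -0.9    0.   ]
 [-0.    -0.    -1.   ]]
```

drive_tool([
  [0, 50, -14, 10, 0.17],
  [0, 100, -29, 30, 0.35],
  [0, 150, -43, 50, 0.53],
  [0, 200, -57, 70, 0.71],
  [0, 252, -72, 97, 0.89],
  [0, 252, -72, 97, 1.072],
  [0, 252, -72, 97, 1.072],
  [0, 252, -72, 97, 1.072],
], newtons=100)

```text
time: 2.5
tcp_pos: [435.2, -320.6, 130.5]
tcp_rot: [0.0, 0.953, -0.304, 0.0]
ft_force: [0.3, -0.6, -0.6]
gripper_width: 85.5
```

```bash
cat > st.py <<'E'
from h import *
from scipy.spatial.transform import Rotation as Ro
def st():
    o=get_obs();q=o['tcp_rot'];M=Ro.from_quat([*q[1:],q[0]]).as_matrix()
    print('t',round(o['time'],2),'tcp',o['tcp_pos'].round(1),'xhead',np.degrees(np.arctan2(M[1,0],M[0,0])).round(2),'j',o['joint_pos'].round(2),'F',o['ft_force'].round(1),'T',o['torque'].round(2),'w',round(o['gripper_width'],1));return o,M
E
python3 - <<'E'
from st import *
st(); s=snap('top','t1.png')
E
```

```text
t 2.5 tcp [ 435.2 -320.6  130.5] xhead -35.34 j [-0.7   0.38  1.65 -0.    1.11  1.48] F [ 0.3 -0.6 -0.6] T [0.01 0.   0.05] w 85.5
```

View pics/t1.png

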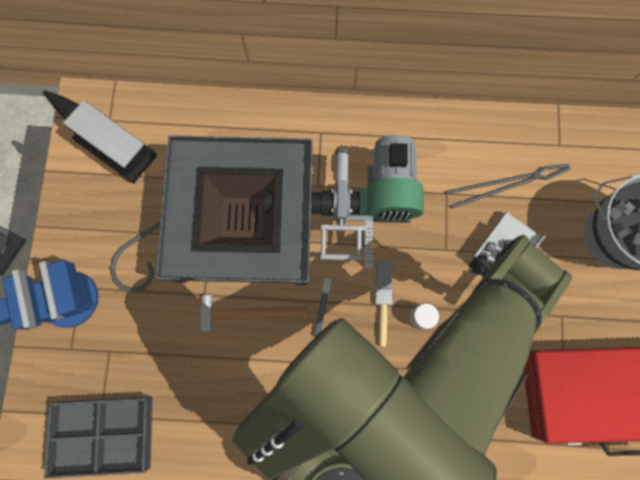

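drive_tool([
  [0, 0, 0, 40, 0],
  [0, 0, 0, 77, 0],
  [0, 0, 0, 77, 0],
  [0, 0, 0, 77, 0],
  [1, 0, 0, 77, 0],
  [1, 0, 0, 77, 0],
  [1, 0, 0, 77, 0],
  [1, 0, 0, 77, 0],
  [1, 0, 0, 77, 0],
  [1, 0, 0, 77, 0],
], newtons=100)

```text
time: 3.8
tcp_pos: [435.5, -320.0, 53.6]
tcp_rot: [0.0, 0.952, -0.305, 0.0]
ft_force: [-1.6, 2.8, 6.7]
gripper_width: 13.6
```

```bash
python3 -c "
from st import *
st()"
```

```text
t 3.8 tcp [ 435.5 -320.    53.6] xhead -35.52 j [-0.7   0.49  1.7   0.    0.95  1.49] F [-1.6  2.8  6.7] T [0.34 0.29 0.1 ] w 13.6
```

drive_tool([
  [1, 0, 0, -5, 0],
  [1, 0, 0, -15, 0],
  [1, 0, 0, -30, 0],
  [1, 0, 0, -30, 0],
  [1, 0, 0, -30, 0],
], newtons=120)

```text
time: 4.42
tcp_pos: [435.2, -319.9, 82.9]
tcp_rot: [-0.0, 0.952, -0.305, -0.0]
ft_force: [-0.3, 0.7, -4.8]
gripper_width: 12.6
```

```bash
python3 -c "
from st import *
st(); snap('scene','s2.png'); s=snap('top','t2.png')
im=cv2.imread('pics/s2.png')[200:330,80:260]; cv2.imwrite('pics/s2c.png',cv2.createCLAHE(2.0).apply(cv2.cvtColor(cv2.resize(im,None,fx=4,fy=4,interpolation=cv2.INTER_CUBIC),cv2.COLOR_BGR2GRAY)))"
```

```text
t 4.42 tcp [ 435.2 -319.9   82.9] xhead -35.53 j [-0.7   0.44  1.69 -0.    1.01  1.49] F [-0.3  0.7 -4.8] T [0.26 0.42 0.01] w 12.6
```

View pics/s2c.png

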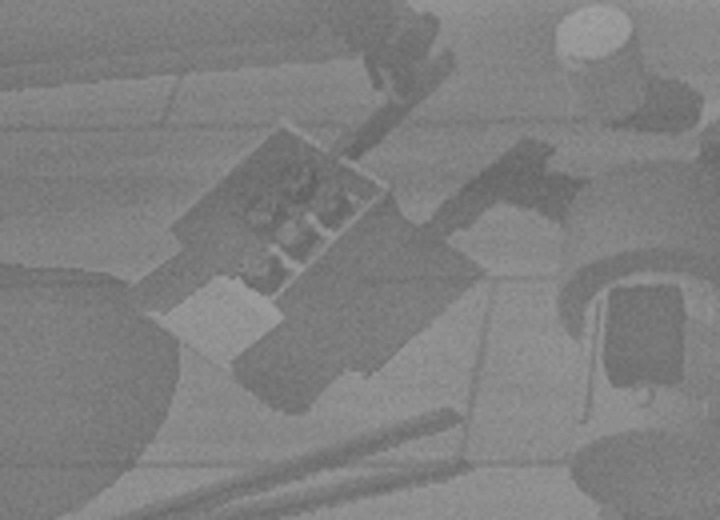

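Run:
```python
from st import *
for n in ('scene','top'):
    s=load(n);W=cloud(s)
    hd=np.radians(-35.5);d=np.array([np.cos(hd),np.sin(hd)]);p=np.array([-d[1],d[0]])
    rel=W[...,:2]-np.array([435.2,-320.]);a=rel@d;l=rel@p
    m=(abs(l)<60)&(a>40)&(a<240)&(W[...,2]>10)&(W[...,2]<150)
    for lo in range(40,240,20):
        k=m&(a>=lo)&(a<lo+20)
        if k.sum()>3: print(n,lo,k.sum(),np.percentile(W[k][:,2],[2,50,98]).round(0))
```

```text
top 40 22 [25. 41. 80.]
top 60 148 [27. 54. 83.]
top 80 79 [27. 48. 79.]
top 100 142 [23. 44. 75.]
top 120 87 [21. 28. 75.]
top 140 172 [18. 26. 75.]
top 160 320 [18. 23. 71.]
top 180 355 [19. 25. 50.]
top 200 275 [20. 27. 51.]
```

drive_tool([
  [1, 0, 0, -15, 0],
  [1, 0, 0, -40, 0],
  [1, 0, 0, -75, 0],
  [1, 0, 0, -110, 0],
  [1, 0, 0, -145, 0],
  [1, 0, 0, -180, 0],
  [1, 0, 0, -215, 0],
  [1, 0, 0, -250, 0],
  [1, 0, 0, -280, 0],
  [1, 0, 0, -297, 0],
  [1, 0, 0, -297, 0],
], newtons=120)

```text
time: 5.9
tcp_pos: [435.4, -320.0, 381.8]
tcp_rot: [0.001, 0.952, -0.305, 0.001]
ft_force: [0.8, -0.2, -4.8]
gripper_width: 12.6
```

```bash
cat >> st.py <<'E'
def tilt(n='top',lo0=40,w=62):
    """points below gripper in scoop frame: prints a, z"""
    o,M=st(); s=snap(n); W=cloud(s)
    d=M[:2,0];p=M[:2,1]
    rel=W[...,:2]-o['tcp_pos'][:2];a=rel@d;l=rel@p;zz=W[...,2]-(o['tcp_pos'][2]-3)
    m=(abs(l)<w)&(a>lo0)&(a<240)&(zz<60)&(zz>-260)
    for lo in range(lo0,240,20):
        k=m&(a>=lo)&(a<lo+20)
        if k.sum()>3: print(n,lo,k.sum(),np.percentile(zz[k],[2,25,50,75,98]).round(0))
E
python3 -c "
from st import *
tilt()"
```

```text
t 5.9 tcp [ 435.4 -320.   381.8] xhead -35.54 j [-0.7   0.21  1.28  0.    1.65  1.49] F [ 0.8 -0.2 -4.8] T [ 0.27  0.36 -0.04] w 12.6
top 40 17 [-49. -43. -24.  -2.   1.]
top 60 211 [-54. -32. -17.  -4.   1.]
top 80 182 [-54. -44. -33. -29.  -2.]
top 100 322 [-56. -49. -36. -32.  -4.]
top 120 188 [-57. -54. -52. -34.  -4.]
top 140 275 [-58. -55. -54. -36.  -7.]
top 160 256 [-60. -57. -55. -54.  -8.]
top 180 311 [-58. -55. -53. -52. -29.]
top 200 305 [-56. -53. -52. -49. -26.]
```

drive_tool([
  [1, -6, -20, 0, -0.1],
  [1, -15, -54, 0, -0.27],
  [1, -26, -92, 0, -0.45],
  [1, -38, -132, 0, -0.63],
  [1, -50, -172, 0, -0.81],
  [1, -62, -214, 0, -0.99],
  [1, -74, -256, 0, -1.17],
  [1, -86, -298, 0, -1.35],
  [1, -98, -338, 0, -1.53],
  [1, -108, -374, 0, -1.71],
  [1, -118, -408, 0, -1.89],
  [1, -124, -432, 0, -2.05],
])

```text
time: 7.45
tcp_pos: [585.7, 105.0, 378.9]
tcp_rot: [-0.0, 0.753, 0.658, -0.001]
ft_force: [-0.8, -0.1, -3.9]
gripper_width: 12.9
```

```bash
python3 -c "
from st import *
st()"
```

```text
t 7.45 tcp [585.7 105.  378.9] xhead 82.29 j [ 0.12  0.35  1.11 -0.    1.68  0.25] F [-0.8 -0.1 -3.9] T [-0.47 -0.01  0.01] w 12.9
```

drive_tool([
  [1, 5, 1, 0, -0.08],
  [1, 12, 3, 0, -0.17],
  [1, 12, 3, 0, -0.17],
  [1, 12, 3, 0, -0.17],
])

```text
time: 7.95
tcp_pos: [590.1, 114.7, 379.7]
tcp_rot: [-0.0, 0.698, 0.717, -0.0]
ft_force: [-0.7, 0.5, -4.2]
gripper_width: 13.2
```

```bash
python3 -c "
from st import *
tilt(); snap('scene','s3.png');import shutil"
```

```text
t 7.95 tcp [590.1 114.7 379.7] xhead 91.53 j [ 0.13  0.36  1.09 -0.    1.69  0.1 ] F [-0.7  0.5 -4.2] T [-0.46  0.02  0.  ] w 13.2
top 40 61 [-56. -41. -28.  -6.  -1.]
top 60 11 [-51. -37. -29. -23.  -8.]
top 80 392 [-56. -53. -40. -30.  -4.]
top 100 662 [-57. -43. -34. -31.  -5.]
top 120 580 [-59. -56. -52. -33.  -6.]
top 140 597 [-60. -57. -53. -33.  -8.]
top 160 570 [-61. -58. -56. -54. -10.]
top 180 573 [-59. -56. -55. -52. -30.]
top 200 336 [-58. -54. -53. -51. -30.]
top 220 88 [-260. -256. -254. -251. -247.]
```

View pics/s3.png

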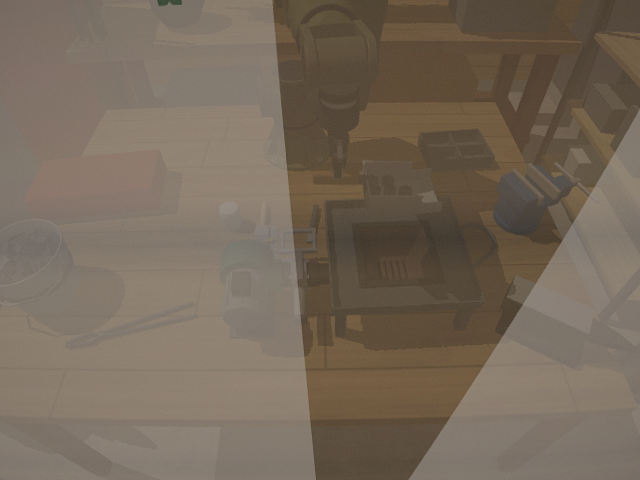

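drive_tool([
  [1, 0, 0, 0, 0],
  [1, 0, 0, 0, 0],
], newtons=50)

```text
time: 8.3
tcp_pos: [590.2, 115.0, 380.1]
tcp_rot: [0.0, 0.697, 0.717, 0.0]
ft_force: [-0.5, 0.8, -4.0]
gripper_width: 12.9
```

```bash
python3 -c "
from st import *
tilt('top',80)"
```

```text
t 8.3 tcp [590.2 115.  380.1] xhead 91.63 j [ 0.13  0.36  1.09 -0.    1.69  0.1 ] F [-0.5  0.8 -4. ] T [-0.49 -0.06  0.03] w 12.9
top 80 394 [-56. -53. -40. -30.  -3.]
top 100 652 [-56. -43. -34. -31.  -5.]
top 120 592 [-59. -55. -51. -34.  -6.]
top 140 604 [-60. -57. -53. -33.  -6.]
top 160 563 [-61. -58. -56. -54.  -9.]
top 180 576 [-59. -56. -55. -52. -30.]
top 200 340 [-57. -55. -53. -51. -30.]
top 220 76 [-259. -257. -254. -252. -248.]
```

drive_tool([
  [1, 0, 0, 0, 0],
  [1, 0, 0, 0, 0],
], newtons=32)

```text
time: 8.6
tcp_pos: [590.2, 115.1, 380.1]
tcp_rot: [-0.0, 0.697, 0.717, -0.0]
ft_force: [0.1, -0.2, -4.2]
gripper_width: 12.9
```

```bash
python3 -c "
from st import *
tilt('top',80)"
```

```text
t 8.6 tcp [590.2 115.1 380.1] xhead 91.66 j [ 0.13  0.36  1.09 -0.    1.69  0.1 ] F [ 0.1 -0.2 -4.2] T [-0.51 -0.03  0.02] w 12.9
top 80 394 [-57. -53. -41. -30.  -3.]
top 100 654 [-57. -42. -34. -31.  -5.]
top 120 597 [-59. -55. -51. -33.  -6.]
top 140 585 [-60. -57. -53. -33.  -7.]
top 160 557 [-61. -58. -56. -53. -10.]
top 180 580 [-59. -56. -55. -53. -30.]
top 200 341 [-57. -55. -53. -51. -28.]
top 220 83 [-260. -257. -254. -252. -247.]
```

drive_tool([
  [1, 0, 0, 0, 0],
  [1, 0, 0, 0, 0],
  [1, 0, 0, 0, 0],
], newtons=20)

```text
time: 9.02
tcp_pos: [590.2, 115.0, 380.1]
tcp_rot: [0.0, 0.697, 0.717, 0.0]
ft_force: [0.0, -0.3, -4.2]
gripper_width: 12.8
```

```bash
python3 -c "
from st import *
tilt('top',80)"
```

```text
t 9.03 tcp [590.2 115.  380.1] xhead 91.66 j [0.13 0.36 1.09 0.   1.69 0.1 ] F [ 0.  -0.3 -4.2] T [-0.43 -0.02 -0.  ] w 12.8
top 80 399 [-56. -53. -42. -30.  -3.]
top 100 654 [-56. -41. -34. -31.  -5.]
top 120 582 [-59. -56. -51. -33.  -6.]
top 140 598 [-60. -57. -53. -34.  -7.]
top 160 562 [-61. -58. -56. -54. -10.]
top 180 581 [-59. -56. -55. -53. -30.]
top 200 336 [-58. -55. -53. -51. -30.]
top 220 82 [-260. -256. -254. -251. -247.]
```

drive_tool([
  [1, 15, 0, 12, 0],
  [1, 38, 0, 32, 0],
  [1, 53, 0, 45, 0],
  [1, 53, 0, 45, 0],
  [1, 53, 0, 45, 0],
], newtons=20)

```text
time: 9.7
tcp_pos: [588.8, 167.8, 335.7]
tcp_rot: [0.0, 0.697, 0.717, 0.0]
ft_force: [0.0, 0.4, -3.4]
gripper_width: 12.9
```

drive_tool([
  [0.92, 0, 0, 0, 0],
  [0.92, 0, 0, 0, 0],
])

```text
time: 9.95
tcp_pos: [588.8, 167.6, 335.5]
tcp_rot: [0.0, 0.697, 0.717, 0.0]
ft_force: [0.1, -0.2, -4.4]
gripper_width: 13.1
```

```bash
python3 -c "
from st import *
tilt('top',80)"
```

```text
t 9.95 tcp [588.8 167.6 335.5] xhead 91.63 j [ 0.22  0.39  1.15 -0.    1.6   0.19] F [ 0.1 -0.2 -4.4] T [-0.43 -0.03 -0.02] w 13.1
top 80 130 [-56. -53. -44. -28.  -2.]
top 100 551 [-57. -39. -34. -30.  -4.]
top 120 522 [-60. -56. -52. -34.  -5.]
top 140 550 [-61. -57. -53. -33.  -7.]
top 160 743 [-257. -227.  -58.  -55.  -10.]
top 180 713 [-216.  -61.  -56.  -53.  -31.]
top 200 450 [-216. -210.  -55.  -52.  -31.]
top 220 164 [-218. -214. -212. -211. -207.]
```

drive_tool([
  [0.88, 0, 0, 0, 0],
  [0.88, 0, 0, 0, 0],
])

```text
time: 10.25
tcp_pos: [588.7, 168.0, 335.1]
tcp_rot: [0.0, 0.697, 0.717, 0.0]
ft_force: [0.5, 0.9, -4.6]
gripper_width: 12.8
```

```bash
python3 -c "
from st import *
tilt('top',160)"
```

```text
t 10.25 tcp [588.7 168.  335.1] xhead 91.66 j [0.22 0.39 1.15 0.   1.6  0.19] F [ 0.5  0.9 -4.6] T [-0.47 -0.01 -0.  ] w 12.8
top 160 757 [-257. -226.  -58.  -55.  -11.]
top 180 711 [-215. -130.  -56.  -54.  -31.]
top 200 450 [-216. -209.  -55.  -52.  -30.]
top 220 160 [-217. -213. -212. -210. -207.]
```

drive_tool([
  [0.86, 0, 0, 0, 0],
  [0.86, 0, 0, 0, 0],
])

```text
time: 10.55
tcp_pos: [588.7, 168.0, 335.0]
tcp_rot: [-0.0, 0.697, 0.717, -0.0]
ft_force: [-0.6, -1.1, -4.3]
gripper_width: 12.9
```

drive_tool([
  [0.84, 0, 0, 0, 0],
  [0.84, 0, 0, 0, 0],
])

```text
time: 10.8
tcp_pos: [588.7, 168.0, 335.1]
tcp_rot: [-0.0, 0.697, 0.717, -0.0]
ft_force: [0.2, -0.3, -4.3]
gripper_width: 14.1
```

```bash
python3 -c "
from st import *
tilt('top',160)"
```

```text
t 10.8 tcp [588.7 168.  335.1] xhead 91.66 j [ 0.22  0.39  1.15 -0.    1.6   0.19] F [ 0.2 -0.3 -4.3] T [-0.48 -0.06  0.  ] w 14.1
top 160 766 [-257. -227.  -58.  -55.  -11.]
top 180 707 [-214.  -61.  -56.  -53.  -31.]
top 200 447 [-215. -209.  -54.  -52.  -30.]
top 220 168 [-217. -213. -211. -210. -207.]
```

drive_tool([
  [0.83, 0, 0, 0, 0],
  [0.83, 0, 0, 0, 0],
])

```text
time: 11.1
tcp_pos: [588.7, 168.0, 335.1]
tcp_rot: [0.0, 0.697, 0.717, -0.0]
ft_force: [-0.7, -0.0, -4.8]
gripper_width: 14.9
```

drive_tool([
  [0.82, 0, 0, 0, 0],
  [0.82, 0, 0, 0, 0],
])

```text
time: 11.35
tcp_pos: [588.7, 168.0, 335.1]
tcp_rot: [-0.0, 0.697, 0.717, -0.0]
ft_force: [0.0, 0.1, -4.1]
gripper_width: 15.7
```

```bash
python3 -c "
from st import *
tilt('top',160)"
```

```text
t 11.35 tcp [588.7 168.  335.1] xhead 91.66 j [0.22 0.39 1.15 0.   1.6  0.19] F [ 0.   0.1 -4.1] T [-0.48 -0.03  0.03] w 15.7
top 160 767 [-256. -226.  -58.  -55.  -10.]
top 180 699 [-215.  -61.  -55.  -53.  -30.]
top 200 455 [-215. -210.  -54.  -52.  -29.]
top 220 163 [-216. -213. -212. -210. -207.]
```

drive_tool([
  [0.81, 0, 0, 0, 0],
  [0.81, 0, 0, 0, 0],
])

```text
time: 11.65
tcp_pos: [588.7, 168.2, 335.1]
tcp_rot: [-0.0, 0.697, 0.717, 0.0]
ft_force: [0.2, 0.9, -3.3]
gripper_width: 16.5
```

drive_tool([
  [0.8, 0, 0, 0, 0],
  [0.8, 0, 0, 0, 0],
])

```text
time: 11.9
tcp_pos: [588.7, 168.0, 335.2]
tcp_rot: [0.0, 0.697, 0.717, 0.0]
ft_force: [-0.1, -0.3, -2.6]
gripper_width: 17.5
```

```bash
python3 -c "
from st import *
tilt('top',160)"
```

```text
t 11.9 tcp [588.7 168.  335.2] xhead 91.66 j [0.22 0.39 1.15 0.   1.6  0.19] F [-0.1 -0.3 -2.6] T [ 0.02  0.03 -0.01] w 17.5
top 160 559 [-259. -249. -238. -228. -216.]
top 180 480 [-220. -210. -208. -206. -202.]
top 200 406 [-217. -213. -211. -210. -207.]
top 220 438 [-217. -213. -212. -210. -207.]
```

drive_tool([
  [1, 0, 0, 0, 0],
  [1, 0, 0, 0, 0],
], newtons=60)

```text
time: 12.2
tcp_pos: [588.8, 168.1, 335.6]
tcp_rot: [0.0, 0.697, 0.717, 0.0]
ft_force: [-0.0, -0.4, 0.6]
gripper_width: 0.0
```

```bash
python3 -c "
from st import *
st(); snap('scene','s4.png');s=snap('top','t4.png')
im=cv2.imread('pics/s4.png')[80:320,290:490]; cv2.imwrite('pics/s4c.png',cv2.convertScaleAbs(cv2.resize(im,None,fx=2.5,fy=2.5,interpolation=cv2.INTER_CUBIC),alpha=1.6,beta=-30))
im=cv2.imread('pics/t4.png')[120:340,140:440]; cv2.imwrite('pics/t4c.png',cv2.resize(im,None,fx=2.6,fy=2.6,interpolation=cv2.INTER_CUBIC))
"
```

```text
t 12.2 tcp [588.8 168.1 335.6] xhead 91.66 j [0.22 0.39 1.15 0.   1.6  0.19] F [-0.  -0.4  0.6] T [ 0.05 -0.05  0.03] w 0.0
```

View pics/s4c.png

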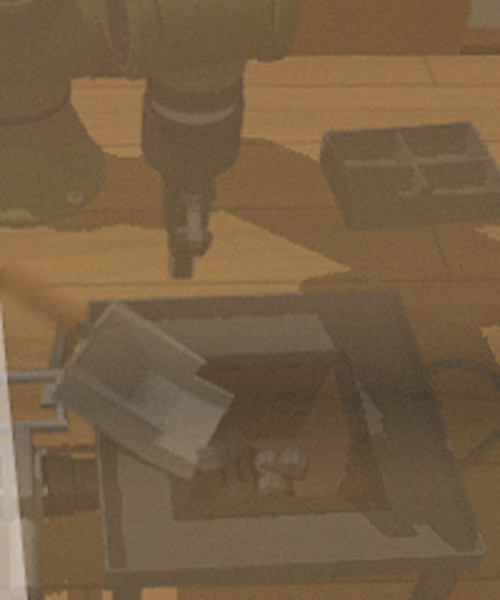

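View pics/t4c.png

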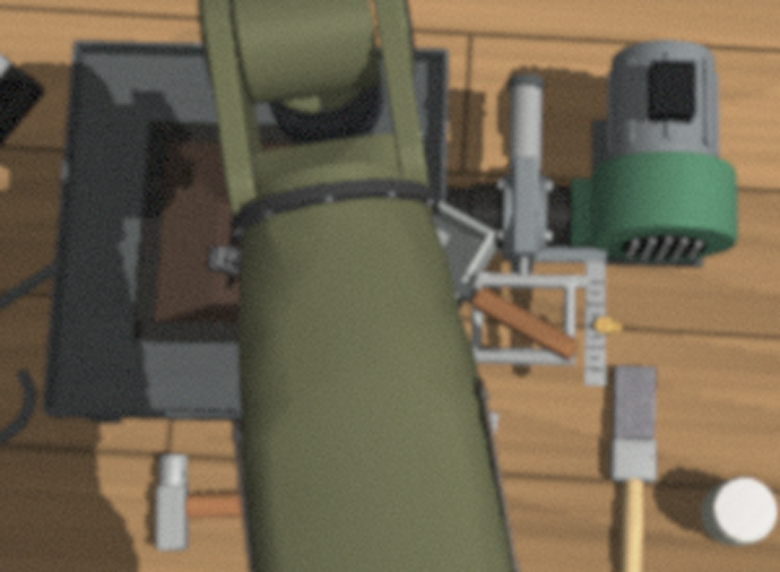

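drive_tool([
  [0, -20, 0, -30, 0],
  [0, -60, 0, -60, 0],
  [0, -110, -30, -60, 0],
  [0, -165, -60, -60, 0],
  [0, -220, -90, -60, 0],
  [0, -275, -120, -60, 0],
  [0, -320, -140, -60, 0],
  [0, -360, -150, -60, 0],
  [0, -360, -150, -60, 0],
])

```text
time: 13.42
tcp_pos: [448.5, -198.2, 395.2]
tcp_rot: [0.0, 0.698, 0.716, -0.0]
ft_force: [0.8, 0.4, 0.1]
gripper_width: 85.5
```

```bash
python3 -c "
from st import *
st(); snap('scene','s5.png');s=snap('top','t5.png')
im=cv2.imread('pics/s5.png')[170:320,270:490]; cv2.imwrite('pics/s5c.png',cv2.convertScaleAbs(cv2.resize(im,None,fx=3.6,fy=3.6,interpolation=cv2.INTER_CUBIC),alpha=1.6,beta=-30))
im=cv2.imread('pics/t5.png')[120:340,140:440]; cv2.imwrite('pics/t5c.png',cv2.resize(im,None,fx=2.6,fy=2.6,interpolation=cv2.INTER_CUBIC))
"
```

```text
t 13.43 tcp [ 448.5 -198.2  395.2] xhead 91.47 j [-0.49  0.09  1.39 -0.    1.66 -0.52] F [0.8 0.4 0.1] T [ 0.04 -0.02  0.04] w 85.5
```

View pics/s5c.png

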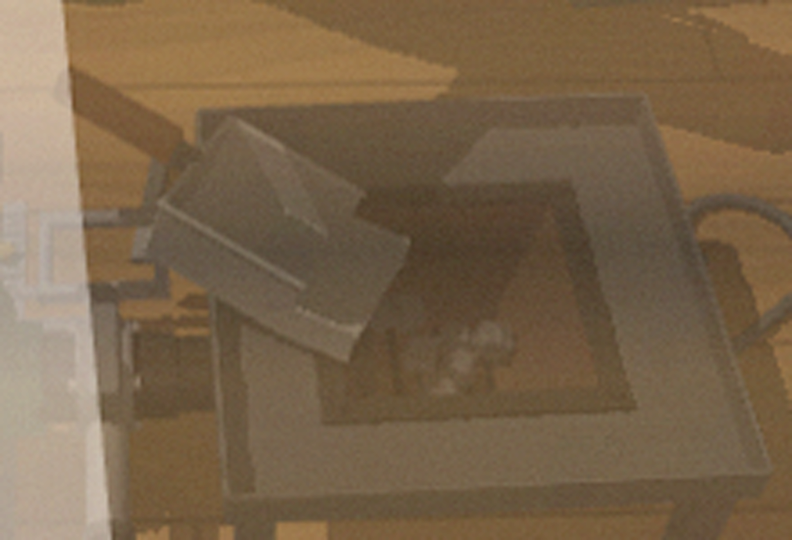

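View pics/t5c.png

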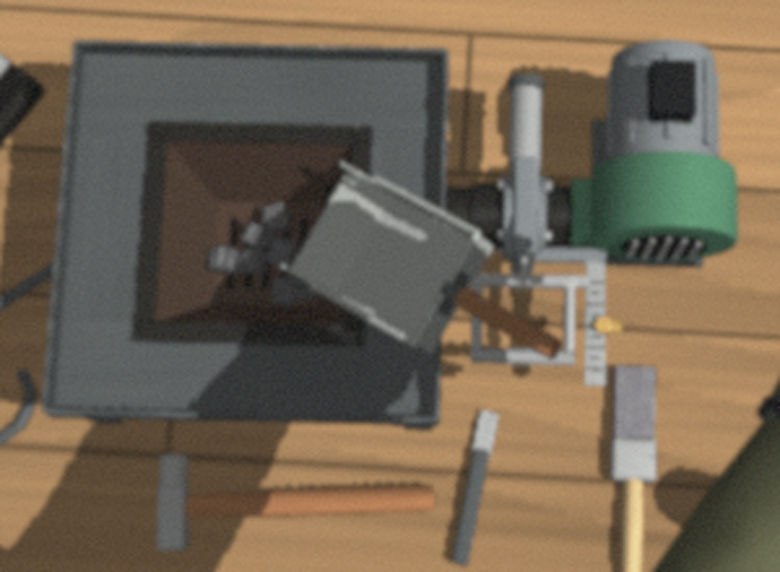

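Run:
```python
from h import *
s=load('top');W=cloud(s);im=s['pixels'].astype(int)
u,v=np.meshgrid(np.arange(640),np.arange(480))
m=(u>312)&(u<362)&(v>225)&(v<262)&(im[...,2]-im[...,0]>25)&(W[...,2]>125)
H=W[m];print(len(H))
c=H.mean(0);_,ss,vv=np.linalg.svd(H-c,full_matrices=False);d=vv[0];print(c,d,ss/np.sqrt(len(H)))
pr=(H-c)@d;print(np.percentile(pr,[0,3,97,100]));
for lo in np.arange(-60,60,15):
    k=(pr>=lo)&(pr<lo+15)
    if k.sum()>2: print(lo,k.sum(),np.median(H[k],0).round(1), np.percentile(H[k][:,2],95).round(1))
# body
cc=lambda x,y:(int(140+x/2.6),int(120+y/2.6))
for p in [(345,170),(488,245),(290,268),(410,340),(390,240),(330,230),(450,290),(420,180),(350,305),(430,330)]:
    x,y=cc(*p);print(p,np.nanmedian(W[y-1:y+2,x-1:x+2].reshape(-1,3),0).round(0))
```

```text
365
[493.77870717  34.48423156 228.33387875] [-0.45923392 -0.85501066  0.24095845] [27.44711228  5.37102767  4.52291141]
[-66.76850467 -45.59562899  42.64990978  44.33539458]
-60 12 [515.5  74.4 218.3] 219.4
-45 54 [510.5  67.1 219.8] 224.1
-30 58 [503.8  53.1 223.6] 228.2
-15 54 [496.5  41.  227.2] 231.9
0 62 [490.1  28.1 230.6] 234.6
15 55 [483.3  15.4 235.2] 238.7
30 69 [476.1   2.1 237. ] 240.7
(345, 170) [651. 192. 105.]
(488, 245) [571.  55. 174.]
(290, 268) [549. 231. 139.]
(410, 340) [481. 117. 192.]
(390, 240) [581. 141. 137.]
(330, 230) [589. 199. 126.]
(450, 290) [523.  83. 207.]
(420, 180) [642. 121. 120.]
(350, 305) [510. 170. 178.]
(430, 330) [494. 100. 179.]
```

drive_tool([
  [0, 30, 7, 10, 0.1],
  [0, 75, 17, 30, 0.25],
  [0, 125, 29, 55, 0.4],
  [0, 180, 41, 80, 0.518],
  [0, 225, 51, 100, 0.518],
  [0, 235, 54, 105, 0.518],
  [0, 235, 54, 105, 0.518],
  [0, 235, 54, 140, 0.518],
  [0, 235, 54, 178, 0.518],
  [0, 235, 54, 178, 0.518],
  [0, 235, 54, 178, 0.518],
])

```text
time: 14.9
tcp_pos: [497.1, 39.8, 219.1]
tcp_rot: [0.001, 0.857, 0.515, 0.001]
ft_force: [0.1, -0.9, -0.6]
gripper_width: 85.3
```

```bash
python3 -c "
from st import *
st(); s=snap('scene')
im=s['pixels'][120:290,220:440]; cv2.imwrite('pics/s6c.png',cv2.convertScaleAbs(cv2.resize(im,None,fx=3.5,fy=3.5,interpolation=cv2.INTER_CUBIC),alpha=1.4,beta=-30))
"
```

```text
t 14.9 tcp [497.1  39.8 219.1] xhead 61.94 j [ 0.01  0.19  1.68 -0.    1.27  0.5 ] F [ 0.1 -0.9 -0.6] T [-0.03 -0.02 -0.02] w 85.3
```

View pics/s6c.png

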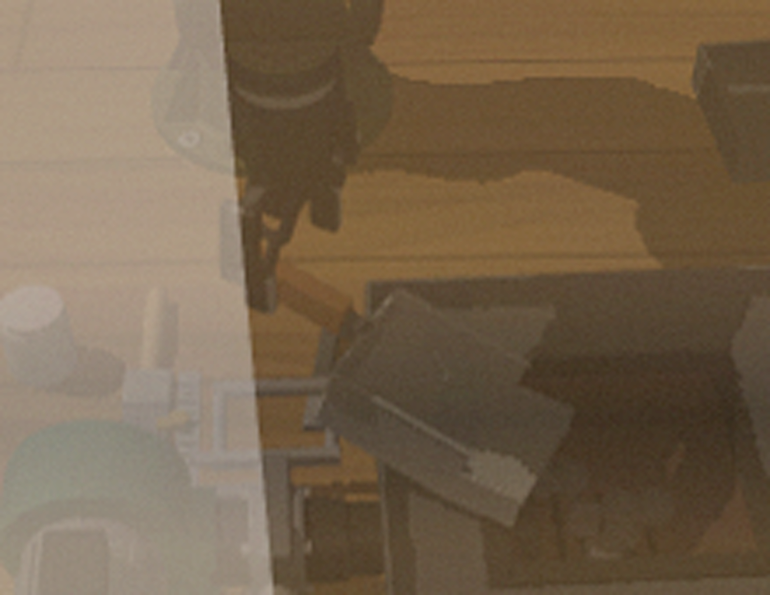

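drive_tool([
  [0.5, 0, 0, 0, 0],
  [0.8, 0, 0, 0, 0],
  [1, 0, 0, 0, 0],
  [1, 0, 0, 0, 0],
  [1, 0, 0, 0, 0],
  [1, 0, 0, 0, 0],
], newtons=80)

```text
time: 15.7
tcp_pos: [496.4, 40.3, 217.2]
tcp_rot: [0.0, 0.857, 0.515, 0.0]
ft_force: [-1.0, -0.7, 1.8]
gripper_width: 15.2
```

drive_tool([
  [1, 0, 0, -10, 0],
  [1, 0, 0, -30, 0],
  [1, 0, 0, -60, 0],
  [1, 0, 0, -90, 0],
  [1, 0, 0, -110, 0],
  [1, 0, 0, -110, 0],
], newtons=80)

```text
time: 16.45
tcp_pos: [496.5, 40.3, 328.2]
tcp_rot: [0.001, 0.857, 0.515, 0.001]
ft_force: [0.7, -0.2, -4.0]
gripper_width: 14.8
```

```bash
python3 -c "
from st import *
tilt('top',20); snap('scene','s7.png')
im=load('top')['pixels'][110:300,140:400]; cv2.imwrite('pics/t7c.png',cv2.resize(im,None,fx=3,fy=3,interpolation=cv2.INTER_CUBIC))
im=cv2.imread('pics/s7.png')[80:320,270:490]; cv2.imwrite('pics/s7c.png',cv2.convertScaleAbs(cv2.resize(im,None,fx=2.5,fy=2.5,interpolation=cv2.INTER_CUBIC),alpha=1.6,beta=-30))
"
```

```text
t 16.45 tcp [496.5  40.3 328.2] xhead 61.98 j [ 0.01  0.12  1.5  -0.    1.51  0.5 ] F [ 0.7 -0.2 -4. ] T [-0.25  0.18 -0.02] w 14.8
top 20 8 [-11.  -1.   0.   1.   6.]
top 40 97 [-68. -57. -42. -22.  -6.]
top 60 181 [-209. -204.  -79.  -74.  -24.]
top 80 358 [-210. -204.  -80.  -76.  -31.]
top 100 478 [-209. -197.  -83.  -79.  -37.]
top 120 589 [-214.  -93.  -87.  -80.  -28.]
top 140 555 [-246.  -97.  -91.  -85.  -34.]
top 160 514 [-258.  -98.  -93.  -89.  -62.]
top 180 377 [-259. -103.  -96.  -91.  -65.]
top 200 31 [-260. -259. -258. -257. -252.]
top 220 57 [-260. -257. -249. -238. -225.]
```

View pics/s7c.png

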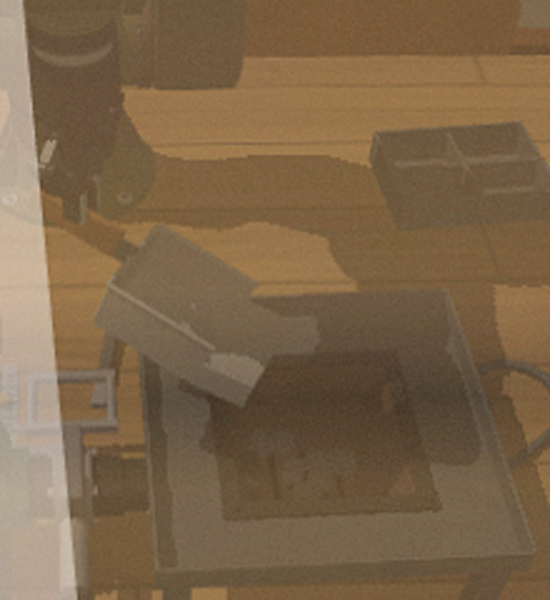

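View pics/t7c.png

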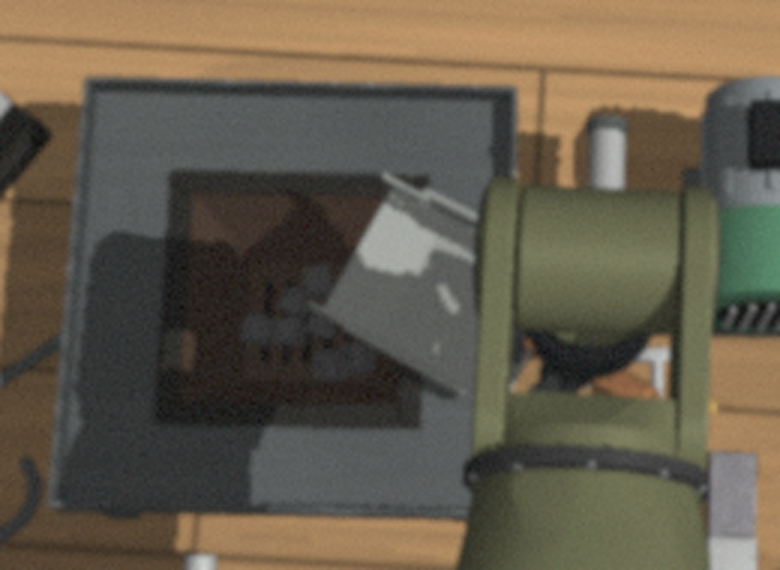

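drive_tool([
  [1, -10, 3, -20, 0.05],
  [1, -30, 10, -45, 0.15],
  [1, -62, 20, -62, 0.3],
  [1, -98, 32, -62, 0.46],
  [1, -134, 44, -62, 0.62],
  [1, -170, 56, -62, 0.79],
  [1, -206, 68, -62, 0.96],
  [1, -242, 80, -62, 1.13],
  [1, -278, 92, -62, 1.3],
  [1, -310, 102, -62, 1.46],
  [1, -336, 111, -62, 1.61],
  [1, -347, 115, -62, 1.7],
])

```text
time: 18.05
tcp_pos: [434.3, -321.3, 387.3]
tcp_rot: [-0.001, 0.952, -0.307, -0.001]
ft_force: [-0.1, 0.9, -4.3]
gripper_width: 15.1
```

drive_tool([
  [1, 0, 0, 30, 0],
  [1, 0, 0, 80, 0],
  [1, 0, 0, 130, 0],
  [1, 0, 0, 180, 0],
  [1, 0, 0, 210, 0],
  [1, 0, 0, 220, 0],
  [1, 0, 0, 220, 0],
])

```text
time: 18.92
tcp_pos: [434.8, -320.0, 168.9]
tcp_rot: [-0.0, 0.953, -0.304, -0.0]
ft_force: [-0.2, -0.7, -2.8]
gripper_width: 15.2
```

```bash
python3 -c "
from st import *
tilt('top',20); snap('scene','s8.png')
im=load('top')['pixels']; cv2.imwrite('pics/t8.png',im)
im=cv2.imread('pics/s8.png')[140:330,60:260]; cv2.imwrite('pics/s8c.png',cv2.convertScaleAbs(cv2.resize(im,None,fx=3,fy=3,interpolation=cv2.INTER_CUBIC),alpha=2.2,beta=-190))
"
```

```text
t 18.93 tcp [ 434.8 -320.   168.9] xhead -35.43 j [-0.7   0.33  1.62  0.    1.19  1.49] F [-0.2 -0.7 -2.8] T [0.21 0.28 0.04] w 15.2
top 20 200 [-171. -167. -165. -164. -160.]
top 40 242 [-171. -167. -165. -161.  -17.]
top 60 150 [-171. -167. -165. -160.  -23.]
top 80 201 [-171. -165.  -83.  -77.  -28.]
top 100 179 [-170. -165.  -88.  -83.  -37.]
top 120 189 [-170. -165.  -93.  -89.  -41.]
top 140 200 [-170. -164.  -98.  -94.  -48.]
top 160 203 [-170. -164. -100.  -96.  -65.]
top 180 241 [-169. -163. -100.  -93.  -63.]
top 200 76 [-171. -168. -165. -164. -160.]
top 220 317 [-171. -167. -166. -164. -159.]
```

View pics/s8c.png

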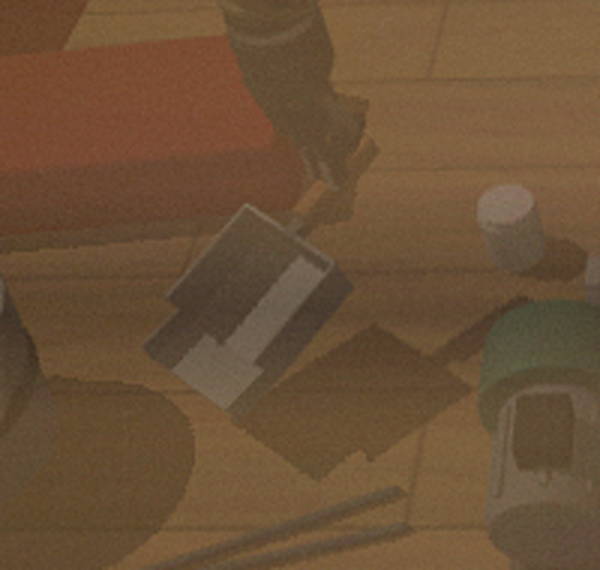

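View pics/t8.png

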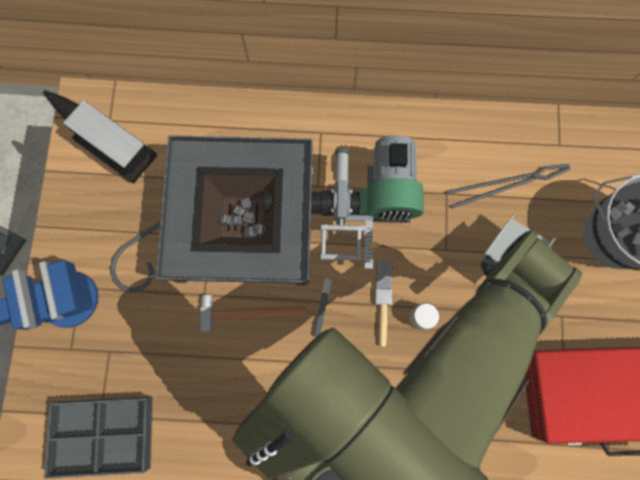

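drive_tool([
  [1, 0, 0, 30, 0],
  [1, 0, 0, 55, 0],
  [1, 0, 0, 65, 0],
  [1, 0, 0, 75, 0],
  [1, 0, 0, 85, 0],
  [1, 0, 0, 95, 0],
  [1, 0, 0, 105, 0],
  [1, 0, 0, 112, 0],
  [1, 0, 0, 116, 0],
  [1, 0, 0, 116, 0],
], newtons=20)

```text
time: 20.27
tcp_pos: [435.1, -319.9, 53.1]
tcp_rot: [-0.0, 0.953, -0.304, 0.0]
ft_force: [-2.4, 4.3, 3.1]
gripper_width: 14.7
```

```bash
python3 -c "
from st import *
tilt('top',20); snap('scene','s9.png')
im=cv2.imread('pics/s9.png')[140:330,60:260]; cv2.imwrite('pics/s9c.png',cv2.convertScaleAbs(cv2.resize(im,None,fx=3,fy=3,interpolation=cv2.INTER_CUBIC),alpha=2.2,beta=-190))
"
```

```text
t 20.27 tcp [ 435.1 -319.9   53.1] xhead -35.39 j [-0.7   0.49  1.7   0.    0.95  1.49] F [-2.4  4.3  3.1] T [ 0.39 -0.17  0.31] w 14.7
top 20 63 [-56. -51. -49. -47. -45.]
top 40 53 [-55. -51. -50. -48. -44.]
top 60 163 [-56. -48. -37. -12.   6.]
top 80 110 [-54. -48. -45. -33.   6.]
top 100 126 [-53. -48. -45. -42.   6.]
top 120 145 [-52. -48. -45. -40.   5.]
top 140 239 [-52. -47. -44. -38.   6.]
top 160 393 [-52. -47. -45. -42.   3.]
top 180 380 [-52. -45. -43. -40. -18.]
top 200 402 [-51. -42. -39. -36. -14.]
top 220 269 [-55. -51. -49. -47. -39.]
```

View pics/s9c.png

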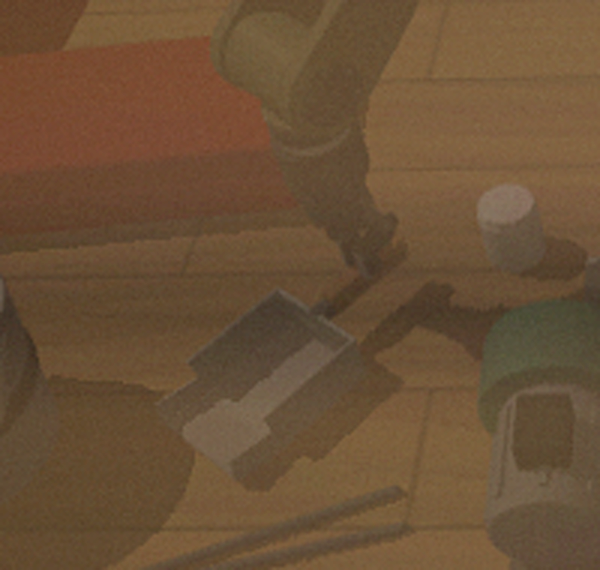

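drive_tool([
  [0.6, 0, 0, 0, 0],
  [0.3, 0, 0, 0, 0],
  [0.3, 0, 0, 0, 0],
  [0.3, 0, 0, -40, 0],
  [0.3, 0, 0, -100, 0],
  [0.3, 0, 0, -150, 0],
  [0.3, -30, -20, -170, 0],
  [0.3, -60, -60, -170, 0],
  [0.3, -90, -100, -170, 0],
  [0.3, -90, -100, -170, 0],
], newtons=40)

```text
time: 21.62
tcp_pos: [419.5, -184.2, 223.5]
tcp_rot: [-0.0, 0.953, -0.303, 0.0]
ft_force: [-0.5, -0.7, 0.4]
gripper_width: 59.8
```

```bash
python3 -c "
from st import *
o,M=st(); print(M.round(3)); snap('scene','s10.png'); s=snap('top','t10.png')
im=s['pixels']
cv2.imwrite('pics/t10p.png',cv2.resize(im[160:260,180:290],None,fx=7,fy=6,interpolation=cv2.INTER_CUBIC))
cv2.imwrite('pics/t10g.png',cv2.resize(im[205:275,310:385],None,fx=8,fy=8,interpolation=cv2.INTER_CUBIC))
"
```

```text
t 21.62 tcp [ 419.5 -184.2  223.5] xhead -35.26 j [-0.49  0.1   1.77  0.    1.27  1.69] F [-0.5 -0.7  0.4] T [0.04 0.02 0.05] w 59.8
[[ 0.817 -0.577  0.001]
 [-0.577 -0.817 -0.   ]
 [ 0.001 -0.    -1.   ]]
```

View pics/t10.png

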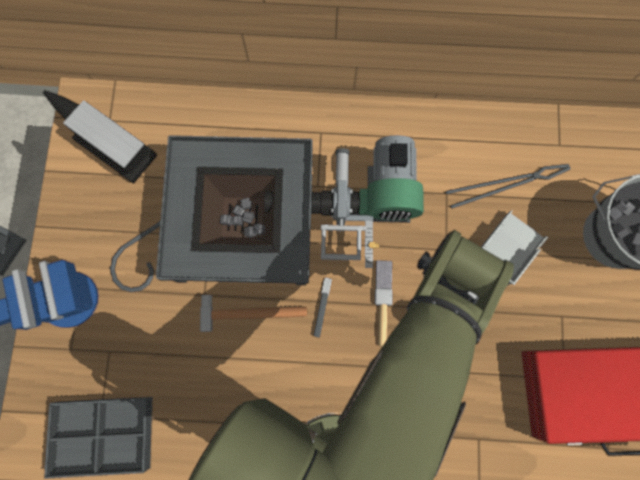

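View pics/t10p.png

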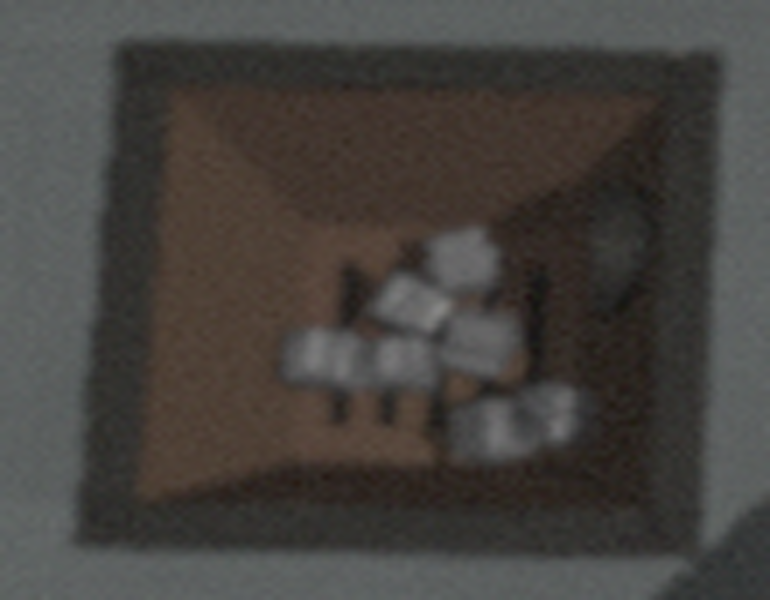

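View pics/t10g.png

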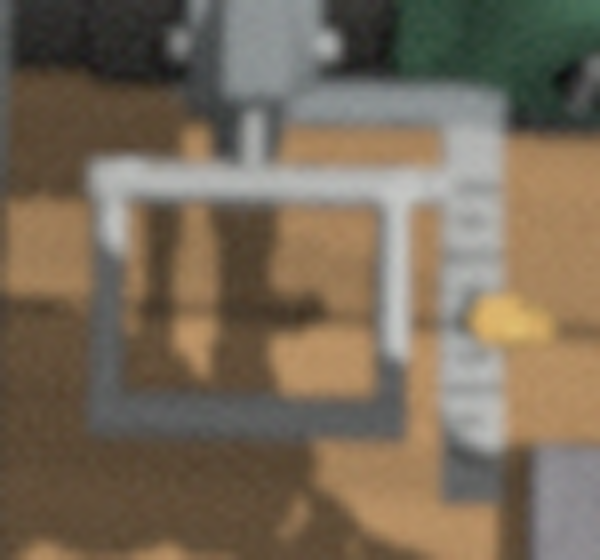

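View pics/s10.png

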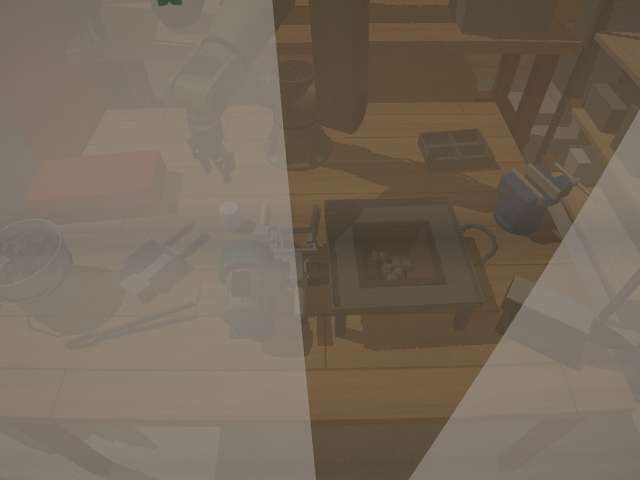

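Run:
```python
from h import *
s=load('top');W=cloud(s)
g=lambda x,y,z:ray(s,310+(x+.5)/8-.5,205+(y+.5)/8-.5,z)
a=np.radians(2.1);ex=np.array([np.cos(a),np.sin(a)]);ey=np.array([-ex[1],ex[0]]);F=np.array([584.9,267.8])
f=lambda P:np.array([(P[:2]-F)@ex,(P[:2]-F)@ey]).round(1)
for n,x,y,z in [('crossL',100,181,104),('crossR',400,184,104),('ptr',452,186,103),('idx105',470,317,104),('idx98',470,317,98),('idxR',550,325,104),('barL',100,418,107),('barR',400,418,107),('bar_mid',250,415,107),('scaleT',500,100,98),('scaleB',495,498,98)]:
    P=g(x,y,z);print(n,P.round(1),f(P))
im=s['pixels'].astype(float)
hsv=cv2.cvtColor(s['pixels'],cv2.COLOR_BGR2HSV)
sub=(hsv[235:252,364:384,1]*1.0); 
np.set_printoptions(linewidth=200)
print(hsv[238:250,364:382,1]);print(s['pixels'][238:250,364:382,2]);print(s['pixels'][222:234,358:376,1])
u,v=np.meshgrid(np.arange(640),np.arange(480))
m=(u>323)&(u<360)&(v>250)&(v<262)&(W[...,2]>95)
H=W[m];q=np.array([f(h) for h in H]);print('bar pts',len(H),np.median(q,0),np.median(H,0),np.percentile(H[:,2],[50,90]))
```

```text
crossL [556.1  65.1 104. ] [ -36.2 -201.5]
crossR [560.4 -23.9 104. ] [ -35.1 -290.6]
ptr [561.  -39.4 103. ] [ -35.2 -306.1]
idx105 [521.5 -46.2 104. ] [ -74.9 -311.5]
idx98 [522.7 -46.7  98. ] [ -73.7 -312. ]
idxR [520.5 -69.9 104. ] [ -76.8 -335.1]
barL [484.3  60.9 107. ] [-108.1 -203.1]
barR [489.5 -26.8 107. ] [-106.1 -290.9]
bar_mid [487.8  17.1 107. ] [-106.2 -247. ]
scaleT [589.4 -53.   98. ] [  -7.3 -320.8]
scaleB [469.  -56.2  98. ] [-127.7 -319.6]
[[ 84  28   5   2   6   3   4   8  36  80 110 112 113 114 113 111 117 110]
 [ 76  23   3   4   7   2   1   7  35  77 108 113 113 114 111 113 111 113]
 [ 77  20   2   6   3   5   5  12  35  82 109 111 108 113 113 113 109 111]
 [ 75  23   6   5   4  16  38  47  69 100 116 115 110 111 111 112 109 110]
 [ 73  21   3   5  15  60  98 104 109 123 124 120 117 113 117 113 111 112]
 [ 74  23   3   7  45 102 123 125 126 129 129 127 124 121 121 113 116 113]
 [ 77  19   4  19  80 120 129 129 127 129 130 126 130 129 123 117 110 114]
 [ 68  19   6  22  89 119 132 130 127 128 127 128 132 131 130 119 110 112]
 [ 77  24   0   8  44  99 126 130 13
[... 1463 characters left out ...]
3]
 [167 171 174 177 171 168 169 171 182 179 180 181 178 178 166 145 137 135]
 [182 186 190 190 185 180 182 186 178 173 165 167 168 167 159 145 134 138]
 [192 193 193 194 191 182 188 184 176 161 155 153 154 154 147 141 135 133]
 [191 197 197 194 183 174 170 174 175 167 165 166 164 163 157 143 135 132]
 [176 191 192 170 154 148 149 159 174 177 172 177 179 172 160 141 132 128]
 [164 190 185 157 137 130 138 152 169 169 170 167 177 178 165 142 131 130]
 [159 191 181 150 135 131 136 150 163 161 153 155 164 171 161 143 136 137]
 [160 188 183 151 134 133 139 155 169 168 161 163 168 174 162 141 132 133]]
bar pts 223 [-105.8 -249.7] [488.29850832  14.34865923 105.80826828] [105.80826828 109.27770207]
```

drive_tool([
  [0.35, -4, -12, 0, -0.15],
  [0.35, -10, -32, 0, -0.33],
  [0.35, -16, -54, 0, -0.51],
  [0.35, -22, -76, 0, -0.69],
  [0.35, -29, -98, 0, -0.87],
  [0.35, -35, -120, 0, -1.05],
  [0.35, -41, -141, 0, -1.23],
  [0.35, -47, -160, 0, -1.41],
  [0.35, -52, -178, 0, -1.59],
  [0.35, -57, -193, 0, -1.77],
  [0.35, -60, -205, 0, -1.95],
  [0.35, -60, -205, 0, -2.12],
])

```text
time: 23.22
tcp_pos: [490.0, 15.0, 222.8]
tcp_rot: [-0.0, 0.729, 0.684, -0.0]
ft_force: [0.3, 0.1, 0.0]
gripper_width: 55.4
```

```bash
python3 -c "
from st import *
o,M=st();d=np.array([488.5,18.1])-o['tcp_pos'][:2];print(d@M[:2,0],d@M[:2,1])"
```

```text
t 23.23 tcp [490.   15.  222.8] xhead 86.35 j [-0.04  0.17  1.69 -0.    1.28  0.02] F [0.3 0.1 0. ] T [-0.02 -0.    0.02] w 55.4
2.9755978696980243 -1.7290948857725825
```

drive_tool([
  [0.35, 0, 0, 20, -0.1],
  [0.35, 0, 0, 50, -0.1],
  [0.35, 0, 0, 60, -0.1],
  [0.35, 0, 0, 60, -0.1],
])

```text
time: 23.72
tcp_pos: [489.6, 14.9, 163.0]
tcp_rot: [-0.0, 0.696, 0.718, -0.0]
ft_force: [-0.1, 0.2, 0.5]
gripper_width: 55.9
```

```bash
python3 -c "
from st import *
o,M=st();d=np.array([488.5,18.1])-o['tcp_pos'][:2];print(d@M[:2,0],d@M[:2,1])
s=snap('scene');im=s['pixels'][170:290,220:360]; cv2.imwrite('pics/s11c.png',cv2.convertScaleAbs(cv2.resize(im,None,fx=5,fy=5,interpolation=cv2.INTER_CUBIC),alpha=1.4,beta=-60))
s=snap('top','t11.png')"
```

```text
t 23.73 tcp [489.6  14.9 163. ] xhead 91.72 j [-0.04  0.23  1.76 -0.    1.15 -0.07] F [-0.1  0.2  0.5] T [-0.    0.03 -0.  ] w 55.9
3.2184779865716644 -1.0018997971331596
```

View pics/s11c.png

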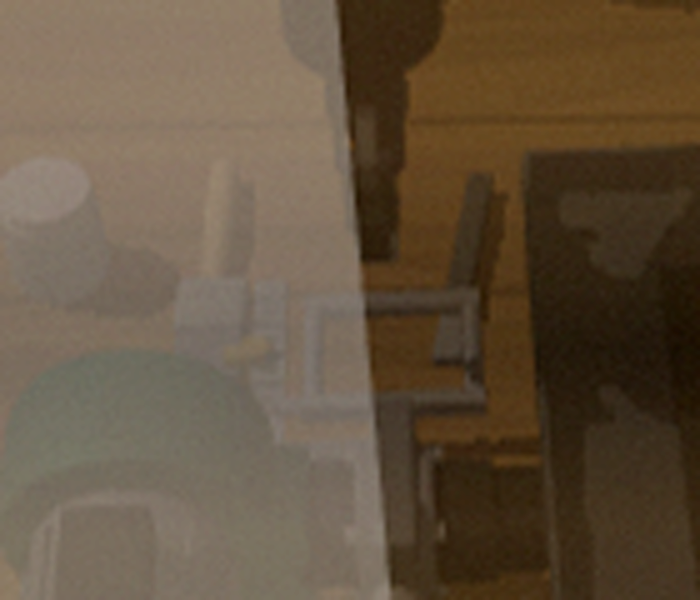

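View pics/t11.png

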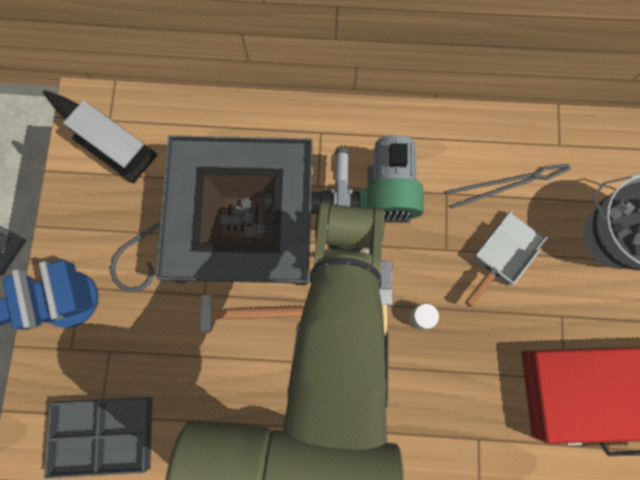

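drive_tool([
  [0.35, 3, -1, 30, 0],
  [0.35, 3, -1, 50, 0],
  [0.35, 3, -1, 60, 0],
  [0.35, 3, -1, 60, 0],
  [0.6, 3, -1, 60, 0],
  [0.8, 3, -1, 60, 0],
  [1, 3, -1, 60, 0],
  [1, 3, -1, 60, 0],
  [1, 3, -1, 60, 0],
  [1, 3, -1, 60, 0],
], newtons=80)

```text
time: 25.08
tcp_pos: [488.3, 18.4, 103.1]
tcp_rot: [-0.0, 0.696, 0.718, -0.0]
ft_force: [-0.4, -0.1, 0.7]
gripper_width: -0.0
```

```bash
python3 -c "
from st import *
o,M=st()
s=snap('scene');im=s['pixels'][170:290,220:360]; cv2.imwrite('pics/s12c.png',cv2.convertScaleAbs(cv2.resize(im,None,fx=5,fy=5,interpolation=cv2.INTER_CUBIC),alpha=1.4,beta=-60))"
```

```text
t 25.07 tcp [488.3  18.4 103.1] xhead 91.77 j [-0.04  0.31  1.82 -0.    1.01 -0.07] F [-0.4 -0.1  0.7] T [ 0.07 -0.01  0.04] w -0.0
```

View pics/s12c.png

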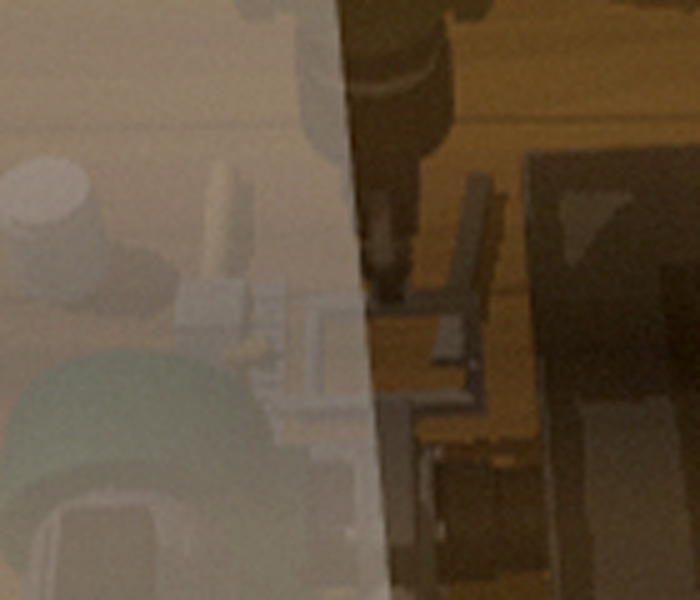

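```bash
python3 -c "
from st import *
s=load('scene')
for n,P in [('tcp',[488.3,18.4,100]),('tip',[488.3,18.4,81]),('bar',[488.5,18.1,107]),('barR',[490,-27,107]),('barL',[484.5,61,107]),('idx',[521.5,-46.2,104]),('ptr',[561,-39.4,104])]:
    p=proj(s,P)[0];print(n,p.round(1),((p-[220,170])*5).round(0))
s=snap('top');print()"
```

```text
tcp [297.5 231.1] [388. 306.]
tip [297.9 235.8] [389. 329.]
bar [297.3 229.5] [386. 297.]
barR [280.4 230.1] [302. 301.]
barL [313.3 228.1] [467. 290.]
idx [272.6 239.9] [263. 350.]
ptr [274.4 251.5] [272. 408.]
```

```bash
python3 -c "
from st import *
s=load('scene')
im=s['pixels'][195:265,262:332].astype(float)
im=cv2.GaussianBlur(im,(0,0),0.5)
a=cv2.resize(im,None,fx=8,fy=8,interpolation=cv2.INTER_CUBIC);b=np.clip((a-25)*2.2,0,255)
cv2.imwrite('pics/s12z.png',b.astype(np.uint8))
W=cloud(s)
for r in range(222,240): print(r,W[r,292:304:2,2].round(0),W[r,292:304:2,0].round(0))
"
```

```text
222 [nan nan nan nan nan nan] [nan nan nan nan nan nan]
223 [nan nan nan nan nan nan] [nan nan nan nan nan nan]
224 [nan nan nan nan nan nan] [nan nan nan nan nan nan]
225 [nan nan nan nan nan nan] [nan nan nan nan nan nan]
226 [nan nan nan nan nan nan] [nan nan nan nan nan nan]
227 [nan nan nan nan nan nan] [nan nan nan nan nan nan]
228 [nan nan nan nan nan nan] [nan nan nan nan nan nan]
229 [nan nan nan nan nan nan] [nan nan nan nan nan nan]
230 [nan nan nan nan nan nan] [nan nan nan nan nan nan]
231 [nan nan nan nan nan nan] [nan nan nan nan nan nan]
232 [nan nan nan nan nan nan] [nan nan nan nan nan nan]
233 [nan nan nan nan nan nan] [nan nan nan nan nan nan]
234 [nan nan nan nan nan nan] [nan nan nan nan nan nan]
235 [nan nan nan nan nan nan] [nan nan nan nan nan nan]
236 [nan nan nan nan nan nan] [nan nan nan nan nan nan]
237 [nan nan nan nan nan nan] [nan nan nan nan nan nan]
238 [nan nan nan nan nan nan] [nan nan nan nan nan nan]
239 [nan nan nan nan nan nan] [nan nan nan nan nan nan]
```

View pics/s12z.png

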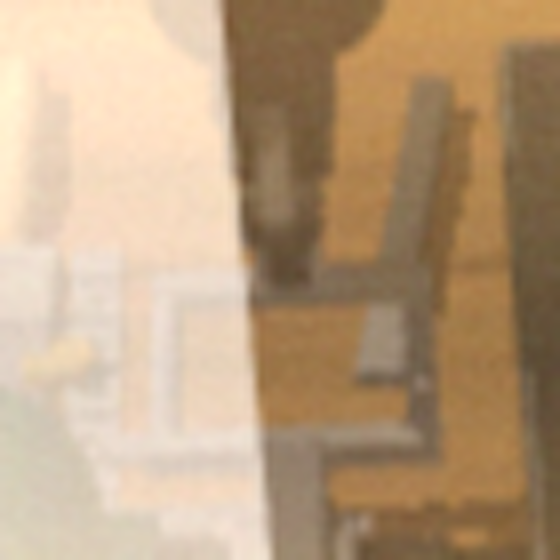

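drive_tool([
  [1, 0, 0, 0, 0],
  [1, 0, 0, 0, 0],
])

```text
time: 25.42
tcp_pos: [488.3, 18.4, 103.1]
tcp_rot: [-0.0, 0.696, 0.718, -0.0]
ft_force: [0.2, 0.9, -0.2]
gripper_width: -0.2
```

```bash
python3 -c "
from st import *
st()
s=snap('scene')
im=s['pixels'][195:265,262:332].astype(float)
a=cv2.resize(im,None,fx=8,fy=8,interpolation=cv2.INTER_CUBIC);b=np.clip((a-25)*2.2,0,255)
cv2.imwrite('pics/s13z.png',b.astype(np.uint8))
"
```

```text
t 25.43 tcp [488.3  18.4 103.1] xhead 91.78 j [-0.04  0.31  1.82  0.    1.01 -0.07] F [ 0.2  0.9 -0.2] T [-0.02  0.01  0.01] w -0.2
```

View pics/s13z.png

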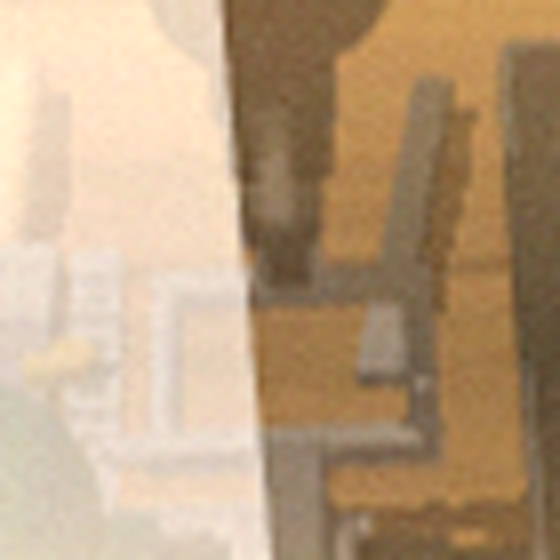

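```bash
python3 -c "
from st import *
s=load('scene')
for x in (460,489,518,530):
  for z in (141,150,163): print(x,z,((proj(s,[x,14.9,z])[0]-[220,170])*5).round(0))
print()
for x in (475,480,488,495):
  for z in (81,90,100,110): print(x,z,((proj(s,[x,18.4,z])[0]-[262,195])*8).round(0))
"; cd pics; python3 -c "
import cv2;im=cv2.imread('s4.png')[90:200,300:400];cv2.imwrite('s4z.png',cv2.convertScaleAbs(cv2.resize(im,None,fx=6,fy=5,interpolation=cv2.INTER_CUBIC),alpha=2,beta=-50))"
```

```text
460 141 [378. 215.]
460 150 [377. 203.]
460 163 [376. 185.]
489 141 [377. 254.]
489 150 [376. 243.]
489 163 [375. 225.]
518 141 [375. 296.]
518 150 [374. 284.]
518 163 [373. 266.]
530 141 [375. 313.]
530 150 [374. 301.]
530 163 [372. 284.]

475 81 [288. 297.]
475 90 [287. 280.]
475 100 [285. 260.]
475 110 [284. 240.]
480 81 [288. 308.]
480 90 [286. 291.]
480 100 [285. 271.]
480 110 [283. 251.]
488 81 [287. 326.]
488 90 [286. 308.]
488 100 [284. 288.]
488 110 [283. 268.]
495 81 [287. 341.]
495 90 [285. 324.]
495 100 [284. 304.]
495 110 [282. 284.]
```

View pics/s4z.png

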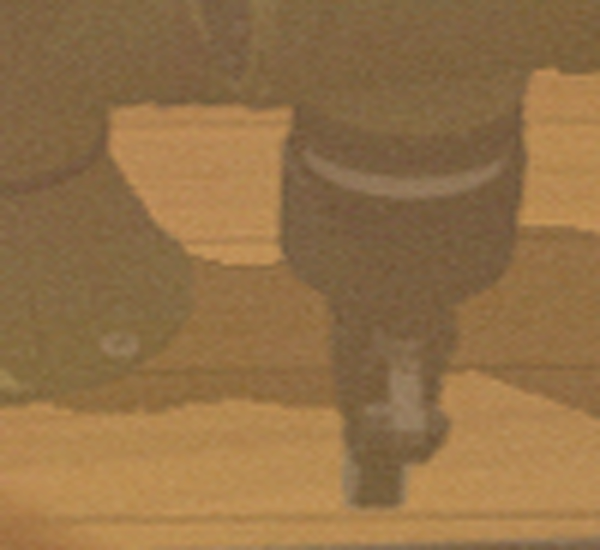

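```bash
python3 -c "
from st import *
s=load('scene')
for P in ([535,20,210],[535,20,197],[459,60,210],[459,60,197],[497,40,197]): print(P,proj(s,P)[0].round(0))
print('s4 tip shut',proj(s,[588.8,168.1,313.6]))
"
```

```text
[535, 20, 210] [295. 215.]
[535, 20, 197] [296. 219.]
[459, 60, 210] [312. 193.]
[459, 60, 197] [312. 197.]
[497, 40, 197] [304. 208.]
s4 tip shut [[360.49541676 198.80506981]]
```

drive_tool([
  [1, 0, 0, 1, 0],
  [1, 0, 0, 2, 0],
  [1, 0, 0, 2, 0],
])

```text
time: 25.85
tcp_pos: [488.6, 18.4, 102.4]
tcp_rot: [0.0, 0.696, 0.718, 0.0]
ft_force: [-8.2, 0.0, 19.1]
gripper_width: 0.1
```

drive_tool([
  [1, 0, 0, 1, 0],
  [1, 0, 0, 2, 0],
  [1, 0, 0, 2, 0],
])

```text
time: 26.22
tcp_pos: [488.8, 18.4, 102.0]
tcp_rot: [0.001, 0.696, 0.718, 0.001]
ft_force: [-17.5, 0.4, 40.8]
gripper_width: -0.1
```

drive_tool([
  [1, 0, 2, -15, 0],
  [0.35, 0, 2, -36, 0],
  [0.35, 0, 2, -36, 0],
  [0.35, 0, 2, -36, 0],
  [0.35, 0, 2, -20, 0],
  [0.35, 0, 2, 0, 0],
  [0.35, 0, 2, 12, 0],
  [0.35, 0, 2, 22, 0],
  [0.35, 0, 2, 22, 0],
])

```text
time: 27.35
tcp_pos: [490.0, 18.5, 76.3]
tcp_rot: [-0.0, 0.696, 0.718, -0.0]
ft_force: [-0.0, 0.7, 0.1]
gripper_width: 55.6
```

```bash
python3 -c "
from st import *
st()
s=snap('scene')
im=s['pixels'][195:265,262:332].astype(float)
a=cv2.resize(im,None,fx=8,fy=8,interpolation=cv2.INTER_CUBIC);b=np.clip((a-25)*2.2,0,255)
cv2.imwrite('pics/s14z.png',b.astype(np.uint8))
"
```

```text
t 27.35 tcp [490.   18.5  76.3] xhead 91.77 j [-0.04  0.36  1.83  0.    0.95 -0.07] F [-0.   0.7  0.1] T [-0.03 -0.03 -0.02] w 55.6
```

View pics/s14z.png

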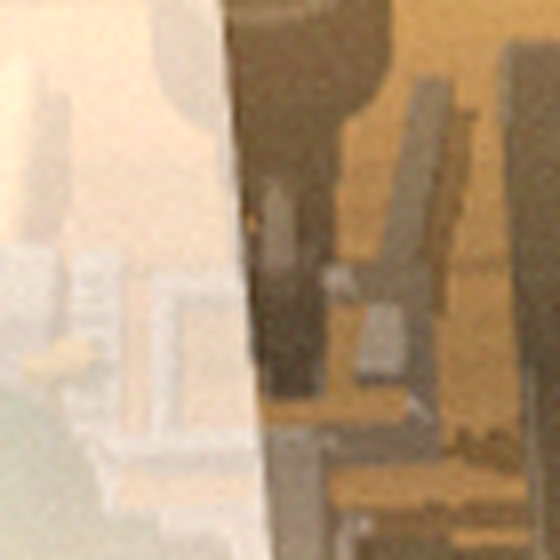

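Now the inner finger stands inside the D (its tip at crop (290,390)), in front of the bar. Close.

drive_tool([
  [0.6, 0, 0, 0, 0],
  [0.8, 0, 0, 0, 0],
  [1, 0, 0, 0, 0],
  [1, 0, 0, 0, 0],
  [1, 0, 0, 0, 0],
  [1, 0, 0, 0, 0],
], newtons=100)

```text
time: 28.15
tcp_pos: [487.5, 18.4, 77.5]
tcp_rot: [-0.002, 0.696, 0.718, -0.003]
ft_force: [-29.4, -1.9, 24.8]
gripper_width: 10.8
```

```bash
python3 -c "
from st import *
st()
s=snap('scene')
im=s['pixels'][195:265,262:332].astype(float)
a=cv2.resize(im,None,fx=8,fy=8,interpolation=cv2.INTER_CUBIC);b=np.clip((a-25)*2.2,0,255)
cv2.imwrite('pics/s15z.png',b.astype(np.uint8))
"
```

```text
t 28.15 tcp [487.5  18.4  77.5] xhead 91.79 j [-0.04  0.35  1.83 -0.    0.96 -0.07] F [-29.4  -1.9  24.8] T [-0.28  4.77  0.07] w 10.8
```

View pics/s15z.png

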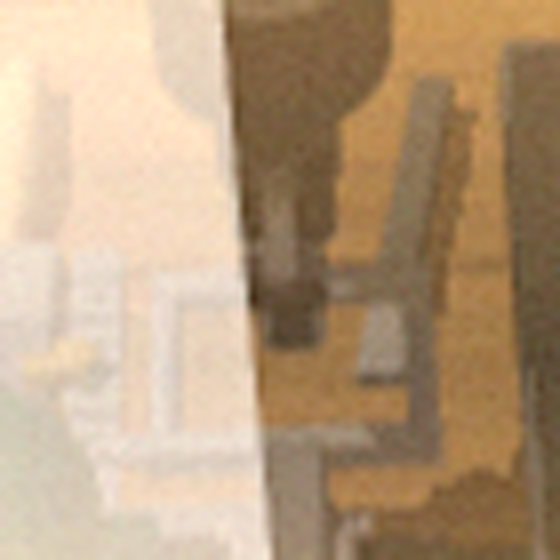

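drive_tool([
  [1, 0, -6, -1, 0],
  [1, 0, -12, -1, 0],
  [1, 0, -19, -1, 0],
  [1, 0, -26, -1, 0],
  [1, 0, -32, -1, 0],
  [1, 0, -38, -1, 0],
  [1, 0, -38, -1, 0],
  [1, 0, -38, -1, 0],
  [1, 0, -38, -1, 0],
], newtons=100)

```text
time: 29.32
tcp_pos: [452.8, 17.2, 77.9]
tcp_rot: [0.001, 0.696, 0.718, 0.0]
ft_force: [8.1, -1.9, -12.3]
gripper_width: 11.0
```

```bash
cat > look.py <<'E'
import sys
from st import *
st()
s=snap('scene')
im=s['pixels'][200:270,240:310].astype(float)
a=cv2.resize(im,None,fx=8,fy=8,interpolation=cv2.INTER_CUBIC);b=np.clip((a-90)*1.9,0,255)
cv2.imwrite('pics/%s.png'%sys.argv[1],b.astype(np.uint8))
t=snap('top'); cv2.imwrite('pics/%s_t.png'%sys.argv[1],cv2.resize(t['pixels'][205:275,310:385],None,fx=8,fy=8,interpolation=cv2.INTER_CUBIC))
E
python3 look.py s16z
```

```text
t 29.32 tcp [452.8  17.2  77.9] xhead 91.78 j [-0.04  0.28  1.93 -0.    0.92 -0.07] F [  8.1  -1.9 -12.3] T [-0.2  -0.97  0.1 ] w 11.0
```

View pics/s16z.png

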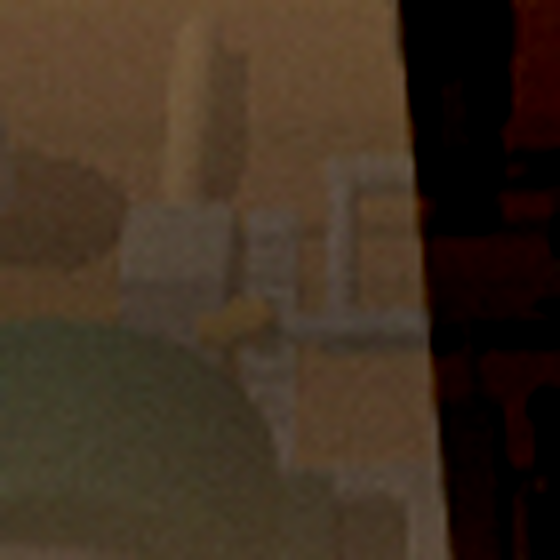

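View pics/s16z_t.png

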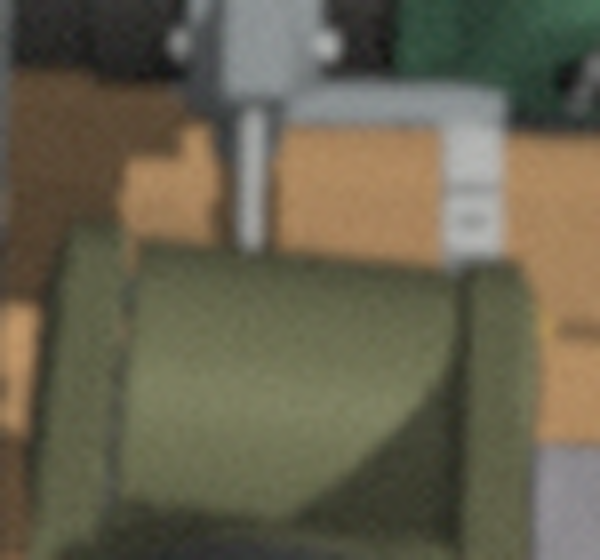

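drive_tool([
  [1, 0, -3, 0.5, 0],
  [1, 0, -5, 0.5, 0],
  [1, 0, -5, 0.5, 0],
  [1, 0, -5, 0.5, 0],
  [1, 0, -5, 0.5, 0],
])

```text
time: 30.05
tcp_pos: [448.3, 17.0, 77.9]
tcp_rot: [0.001, 0.696, 0.718, 0.001]
ft_force: [8.6, -1.7, -7.1]
gripper_width: 10.8
```

```bash
python3 look.py s17z
python3 - <<'E'
from h import *
s=load('scene')
im=s['pixels'][225:255,258:290].astype(float)
im=cv2.resize(im,None,fx=20,fy=18,interpolation=cv2.INTER_CUBIC);cv2.imwrite('pics/s17y.png',np.clip((im-100)*2.2,0,255).astype(np.uint8))
np.set_printoptions(linewidth=200)
b=s['pixels'].astype(int);print((b[230:248,262:292,2]-b[230:248,262:292,0]));print(b[230:248,262:292,1])
for P in ([521.5,-46.2,104],[521.5,-46.2,98],[521.5,-39.4,103]):print(proj(s,P))
E
```

```text
t 30.05 tcp [448.3  17.   77.9] xhead 91.78 j [-0.04  0.27  1.95 -0.    0.92 -0.07] F [ 8.6 -1.7 -7.1] T [-0.25 -1.09  0.09] w 10.8
[[17 13 14 13 14 14 14 16 17 13 12 11 12 12 14 17 23 20 20 15 13 14 18 25 23 23 22 20 23 22]
 [13 14 12 14 14 12 13 14 17 13 14 12 12 13 13 20 20 22 22 13 16 15 18 25 23 22 23 23 24 21]
 [14 14 14 14 16 14 15 18 18 13 14 13 12 14 13 18 24 23 22 13 15 14 16 23 24 21 23 22 23 23]
 [13 13 14 14 14 13 15 16 16 15 14 12 13 12 14 19 22 23 22 14 14 12 16 23 22 22 21 23 22 23]
 [13 13 13 13 13 14 13 16 16 13 13 13 13 13 14 18 22 21 21 14 13 13 15 21 21 21 21 22 21 21]
 [13 12 12 11 13 12 14 13 14 12 12 12 13 13 13 17 21 19 19 11 13 13 15 19 22 20 21 20 20 20]
 [13 14 12 15 14 12 14 16 16 14 11 12 13 13 13 17 20 23 20 14 13 12 16 21 23 21 20 21 20 21]
 [14 14 14 13 13 13 19 23 21 22 21 15 12 13 14 16 17 19 17 11 11 13 13 16 16 16 15 15 14 15]
 [12 13 11 14 15 14 23 27 25 26 26 21 15 13 13 11 13 13 13 12 11 11 10 11 11 10 10 11 10 12]
 [14 12 16 21 20 22 23 26 25 25 26 23 18 11 12 12 13 13 11 11 11 11 11 11 11 11 11 12 10 12]
 [11 13 18 25 25 23 27 24 25 23 22 19 
[... 2311 characters left out ...]
 119 119 117 116 116 115 115 120 119 116 115 118 124 124 119 121 122 120 120 121 119 120 118 119 121 121 121 121 121]
 [118 117 119 117 118 118 113 116 124 126 123 121 121 124 125 119 122 122 123 123 122 123 122 122 122 123 122 122 122 123]
 [118 116 117 118 118 118 115 118 124 126 127 122 123 125 124 121 121 122 120 122 123 120 120 122 123 123 123 120 122 121]
 [117 115 116 115 114 116 115 115 121 121 120 121 120 121 121 119 123 121 121 121 123 122 123 122 122 122 122 124 122 123]
 [118 117 118 116 117 115 114 117 118 121 123 122 121 122 123 118 124 121 120 123 121 121 122 123 122 122 121 122 123 122]]
[[272.64196083 239.91555938]]
[[272.85576856 241.39658919]]
[[275.25355233 240.12250974]]
```

View pics/s17y.png

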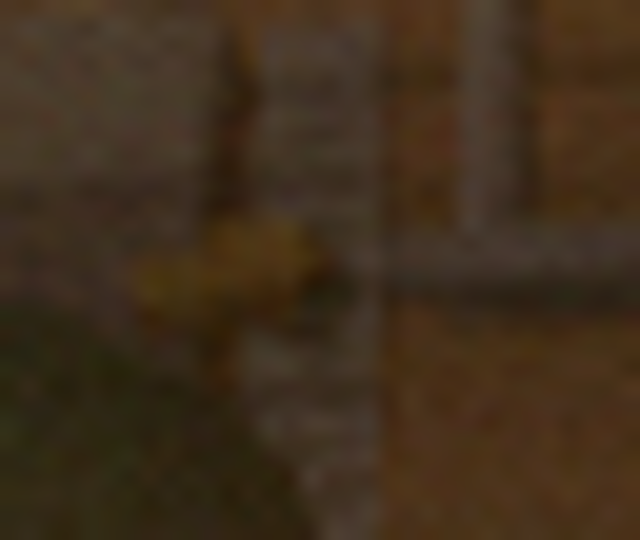

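Run:
```python
from h import *
s=load('scene'); a=cv2.imread('pics/s10.png'); b=s['pixels']
np.set_printoptions(linewidth=220)
print('shut G rows 246-258'); A=a.astype(int); B=b.astype(int)
print(A[232:258,270:292,1]);print('R-B');print((A[...,2]-A[...,0])[232:258,262:292])
out=[]
for im in (a,b):
    c=im[228:260,260:294].astype(float); c=cv2.GaussianBlur(c,(0,0),0.6)
    out.append(cv2.resize(c,None,fx=11,fy=16,interpolation=cv2.INTER_CUBIC))
o=np.hstack(out); 
for k in range(3): o[...,k]=(o[...,k]-np.percentile(o[...,k],1))/(np.percentile(o[...,k],99)-np.percentile(o[...,k],1))*255
cv2.imwrite('pics/cmp.png',np.clip(o,0,255).astype(np.uint8))
```

```text
shut G rows 246-258
[[119 127 124 123 122 125 124 118 122 120 122 119 117 119 118 118 119 117 117 119 121 118]
 [119 128 128 124 125 127 125 119 123 123 123 118 120 119 117 120 118 120 119 118 120 120]
 [118 122 123 121 120 123 121 120 122 121 120 118 118 116 117 120 119 119 119 121 121 123]
 [117 123 122 123 122 122 122 119 121 123 120 122 122 118 119 121 120 123 121 120 120 122]
 [119 125 124 125 126 125 123 117 119 122 120 127 124 120 117 123 119 121 122 121 120 121]
 [122 125 128 119 123 124 125 115 120 121 123 128 126 121 117 121 121 122 121 120 121 121]
 [124 124 124 120 121 124 123 119 121 121 122 126 123 121 116 121 122 119 120 120 121 122]
 [124 125 123 119 117 124 124 119 119 121 122 125 124 119 116 121 122 119 121 120 120 120]
 [122 121 117 115 115 118 119 118 121 120 122 127 125 120 116 116 118 115 116 118 122 121]
 [119 116 118 115 115 116 119 117 116 117 120 125 125 119 114 114 113 113 114 114 117 115]
 [115 114 114 115 116 121 125 115 113 114 116 127 123 119 112 114 114 114 115 113 113 113]
 [120 119 117 118 118 123 124 112 113 113 118 126 124 122 115 114 116 113 116 1
[... 3009 characters left out ...]
13 12 12 12 12 12 11 13 13 12 13 12 13 13 14 15]
 [14 14 13 13 13 13 13 14 15 16 14 13 13 14 14 11 12 13 14 13 14 14 13 13 14 14 14 13 14 13]
 [14 15 15 14 15 13 13 13 15 14 15 14 15 13 14 13 14 14 14 14 14 14 14 14 15 13 13 14 14 15]
 [12 14 13 13 11 13 12 13 14 14 13 15 12 11 14 18 18 19 15 11 12 13 11 13 13 13 12 14 14 15]
 [12 13 11 15 11 14 13 15 13 15 15 16 13 12 15 23 22 22 18 17 16 18 17 19 18 17 19 20 17 20]
 [12 14 13 12 14 13 14 12 15 15 15 15 15 13 15 24 23 22 22 23 23 23 22 23 22 23 23 23 24 23]
 [14 14 13 14 14 15 13 13 13 17 16 16 15 12 15 24 23 23 24 23 23 23 22 25 22 20 22 23 24 24]
 [15 16 14 15 15 15 14 15 16 18 14 16 15 14 16 24 25 24 23 24 22 23 22 22 22 21 22 20 19 20]]
```

View pics/cmp.png

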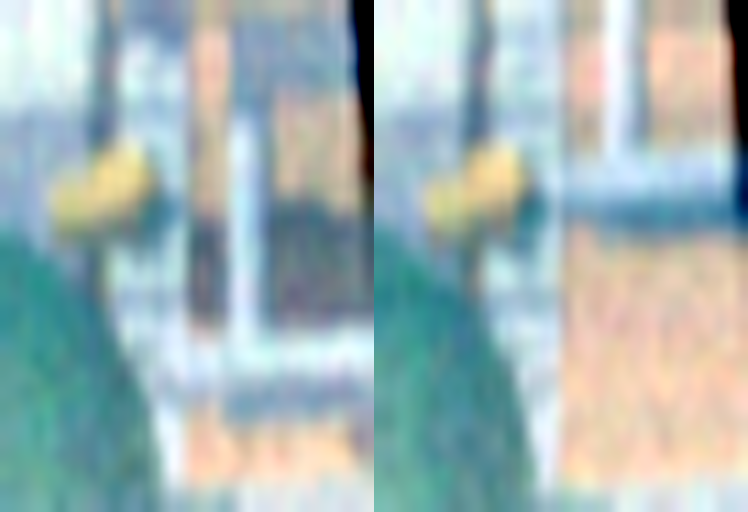

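drive_tool([
  [1, 0, -0.8, 0.3, 0],
  [1, 0, -0.8, 0.3, 0],
  [1, 0, -0.8, 0.3, 0],
  [1, 0, -0.8, 0.3, 0],
])

```text
time: 30.65
tcp_pos: [447.7, 17.0, 77.8]
tcp_rot: [0.001, 0.696, 0.718, 0.001]
ft_force: [8.1, -0.4, -3.7]
gripper_width: 11.0
```

Run:
```python
from st import *
st(); S=[snap('scene')['pixels'].astype(float) for _ in range(6)]
np.save('b.npy',np.mean(S,0))
c=np.mean(S,0)[230:250,262:294]
o=cv2.resize(c,None,fx=22,fy=28,interpolation=cv2.INTER_CUBIC)
for k in range(3): o[...,k]=(o[...,k]-np.percentile(o[...,k],1))/(np.percentile(o[...,k],99)-np.percentile(o[...,k],1))*255
cv2.imwrite('pics/cmp2.png',np.clip(o,0,255).astype(np.uint8))
t=snap('top','t18.png'); st()
```

```text
t 30.65 tcp [447.7  17.   77.8] xhead 91.78 j [-0.04  0.27  1.95 -0.    0.92 -0.07] F [ 8.1 -0.4 -3.7] T [-0.16 -1.07  0.05] w 11.0
t 31.0 tcp [447.7  17.   77.8] xhead 91.78 j [-0.04  0.27  1.95 -0.    0.92 -0.07] F [ 8.5 -0.9 -4. ] T [-0.18 -1.07  0.06] w 11.0
```

View pics/cmp2.png

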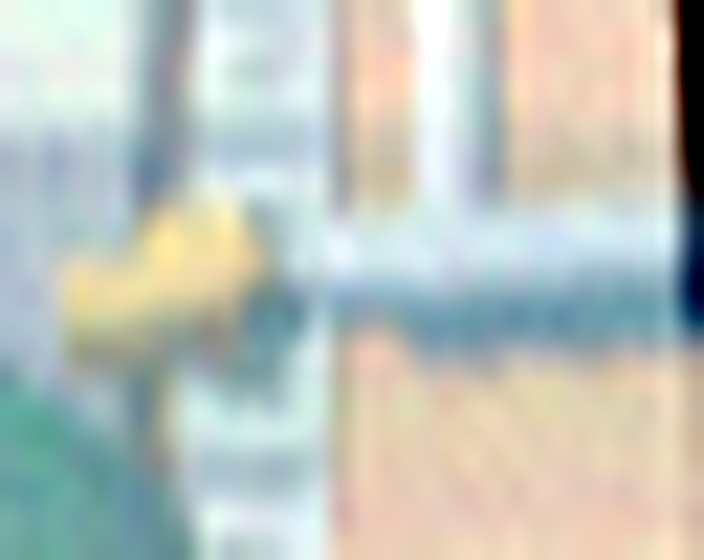

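View pics/t18.png

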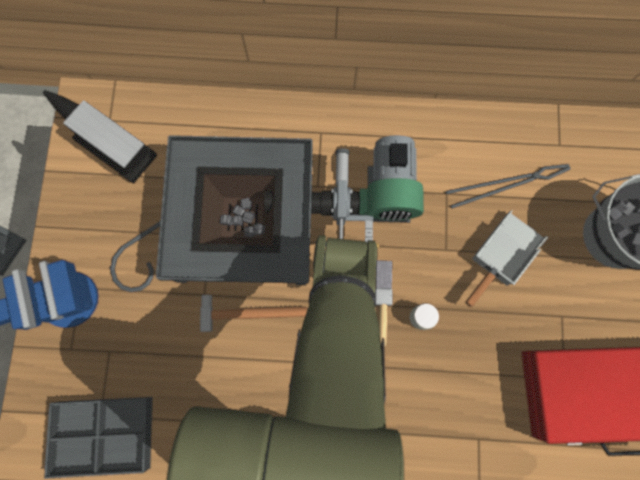

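Run:
```python
from h import *
s=load('top'); a=np.radians(2.1);ex=np.array([np.cos(a),np.sin(a)])
t=cv2.imread('pics/t10.png').astype(float)
# crosshead centre rows between cols 328..358, pointer cols 361..366 (intensity-weighted vs. background)
for c in list(range(328,344,4))+list(range(346,358,4))+[361,362,363,364,365]:
    col=t[220:236,c].mean(1); w=np.clip(col-np.median(col)-8,0,None); print(c,round((w*np.arange(220,236)).sum()/w.sum(),2),end='; ')
print()
for zi in (100,103,106):
  for r in (227.3,227.6,228.0):
    P=ray(s,366.5,r,103);I=ray(s,368.5,244.47,zi);print(zi,r,round((P-I)[:2]@ex,2))
S=load('scene'); b=np.load('b.npy'); A=cv2.imread('pics/s10.png').astype(float)
# scene crosshead rows cols 280..290, R-B minimum band
def band(im,r0,r1,c0,c1):
    g=(im[...,2]-im[...,0])[r0:r1,c0:c1].mean(1); w=np.clip(np.percentile(g,85)-3-g,0,None);return (w*np.arange(r0,r1)).sum()/w.sum()
x0=band(A,246,258,280,290)
r=band(b,234,246,285,291);print('crosshead scene now',r)
def rb(im):return (im[...,2]-im[...,0])
print(rb(b)[235:245,271:278].round(1)); print(b[235:245,271:282,1].round(0))
for d in (39,40,41):
    print(d,proj(S,[561-d*ex[0],-39.4-d*ex[1],103]))
I=ray(s,368.5,244.47,103);print('index proj in scene',I,proj(S,I), 'z100',proj(S,ray(s,368.5,244.47,100)),'z106',proj(S,ray(s,368.5,244.47,106)))
```

```text
328 226.82; 332 226.98; 336 226.89; 340 226.95; 346 227.24; 350 227.42; 354 227.47; 361 227.9; 362 227.63; 363 227.56; 364 227.51; 365 227.54; 
100 227.3 40.89
100 227.6 40.16
100 228.0 39.19
103 227.3 41.48
103 227.6 40.75
103 228.0 39.78
106 227.3 42.08
106 227.6 41.34
106 228.0 40.37
crosshead scene now 239.4478001491424
[[12.8 11.2 12.  11.5 12.3 11.3 17. ]
 [14.2 13.3 11.5 12.7 12.7 13.3 16.8]
 [21.  20.5 15.3 13.2 12.8 13.3 15. ]
 [25.7 26.2 20.8 14.8 12.3 11.8 11.8]
 [25.3 25.2 23.7 17.3 12.2 13.2 11.7]
 [23.3 22.7 18.2 15.3 12.5 12.   9.8]
 [20.7 19.5 13.5 11.8 12.  11.3 14.3]
 [17.8 17.8 13.5 12.2 12.5 13.  19.5]
 [13.8 14.8 13.2 13.8 12.7 13.  20.3]
 [12.  12.3 13.  12.2 13.  13.7 20.5]]
[[122. 121. 121. 121. 122. 122. 118. 121. 120. 121. 126.]
 [125. 125. 126. 126. 124. 125. 118. 120. 120. 121. 126.]
 [124. 126. 120. 121. 124. 124. 120. 123. 123. 124. 125.]
 [124. 124. 120. 120. 123. 125. 126. 124. 125. 125. 125.]
 [123. 123. 120. 118. 123. 124. 125. 124. 124. 124. 125.]
 [121. 119. 115. 115. 116. 120. 119. 118. 119. 119. 120.]
 [115. 116. 114. 115. 115. 122. 118. 117. 118. 117. 116.]
 [115. 116. 116. 117. 121. 125. 119. 121. 121. 119. 117.]
 [118. 117. 116. 118. 123. 124. 119. 121. 121. 122. 120.]
 [125. 122. 122. 121. 124. 125. 120. 122. 122. 123. 122.]]
39 [[274.70079078 240.28257528]]
40 [[274.70844955 239.99512419]]
41 [[274.71610248 239.707996  ]]
index proj in scene [521.01044262 -46.79550195 103.        ] [[272.46333953 240.02589588]] z100 [[272.46622221 240.94127697]] z106 [[272.46047714 239.10751183]]
```

drive_tool([
  [1, 0, -0.7, 0.2, 0],
  [1, 0, -0.7, 0.2, 0],
  [1, 0, -0.7, 0.2, 0],
  [1, 0, -0.7, 0.2, 0],
  [1, 0, -0.7, 0.2, 0],
  [1, 0, -0.7, 0.2, 0],
])

```text
time: 31.75
tcp_pos: [447.2, 17.0, 77.8]
tcp_rot: [0.002, 0.696, 0.718, 0.001]
ft_force: [8.6, -1.5, -3.1]
gripper_width: 10.9
```

Run:
```python
from st import *
st(); S=np.mean([snap('scene')['pixels'].astype(float) for _ in range(6)],0)
rb=S[...,2]-S[...,0]; print(rb[235:245,271:281].round(1)); st()
o=cv2.resize(S[200:270,330:430],None,fx=7,fy=7,interpolation=cv2.INTER_CUBIC)
cv2.imwrite('pics/fin.png',np.clip((o-20)*2,0,255).astype(np.uint8))
s=snap('top');W=cloud(s)
for n in ('scoop','hammer','chisel','flux_tin','wire_brush'):
    print(n,[(round(d['confidence'],2),(np.array(d['box'])*[640,480,640,480]).round().astype(int).tolist()) for d in spotter.spot_in('top',n)[:1]])
m=W[240:275,495:535];print('scoop wall top',np.nanpercentile(m[...,2],[5,50,97]))
```

```text
t 31.75 tcp [447.2  17.   77.8] xhead 91.78 j [-0.04  0.27  1.95 -0.    0.92 -0.07] F [ 8.6 -1.5 -3.1] T [-0.14 -1.05  0.06] w 10.9
[[12.8 11.5 12.2 11.3 12.7 12.5 17.  21.  20.8 19. ]
 [14.  13.  13.  12.3 12.7 13.7 16.7 20.7 22.3 20.3]
 [21.5 20.7 14.8 12.7 13.2 13.2 12.8 16.  17.  17. ]
 [26.2 26.3 21.  14.3 12.5 12.5 10.8 11.5 11.3 12.5]
 [26.3 26.5 23.2 17.5 12.8 13.3 10.3 11.7 12.5 12.2]
 [23.2 22.7 18.7 14.8 12.8 12.  10.2 10.7 12.8 12.2]
 [20.  18.7 13.3 12.2 12.2 11.7 14.8 16.3 17.5 15. ]
 [17.8 17.2 13.2 13.  12.  12.8 19.3 21.5 22.5 19.3]
 [13.3 15.5 12.7 13.5 12.8 13.5 19.7 21.7 22.  21.7]
 [12.2 13.3 12.7 12.3 12.8 13.8 20.5 21.7 21.3 21.2]]
t 32.05 tcp [447.2  16.9  77.8] xhead 91.78 j [-0.04  0.27  1.95 -0.    0.92 -0.07] F [ 8.8 -1.1 -3. ] T [-0.14 -1.1   0.09] w 10.7
scoop [(0.79, [466, 211, 545, 306])]
hammer [(0.61, [198, 294, 307, 336])]
chisel [(0.73, [244, 226, 258, 239])]
flux_tin [(0.83, [411, 305, 438, 332])]
wire_brush [(0.72, [376, 260, 391, 340])]
scoop wall top [-0.78660681  5.38782209 52.9317061 ]
```

View pics/fin.png

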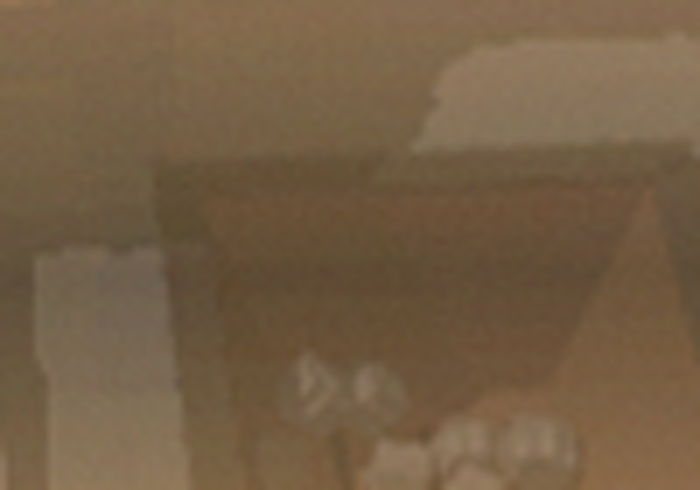

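```bash
python3 -c "
from st import *
print(env.close_job()); st()"
```

```text
the job is handed in; nothing more can be done
None
the job is handed in; nothing more can be done
```

I handed the job in at about 32 s of the 72 s allowed. The coke is in the firepot, the empty scoop stands upright on the bench, and the gate is held open at the index.

**Coke:** The arm can't tilt the gripper, so I loosened the grip over the pot and let the scoop swing nose-down to empty. It then slipped out of the fingers and fell onto the pan. By eye I count seven lumps in the firepot (some overlap) and saw none elsewhere.

**Scoop:** I picked it up off the pan and set it back close to where it started. The last top picture shows it empty and upright.

**Gate:**
- **First grip:** it closed above the bar because the fingertips stood about 26 mm higher than the stated overhang implies. A light touch on the bar confirmed this, at about 41 N on the wrist. That was the fingertips pressing rather than the gripper's body, but it is close to the 40 N limit.
- **Final position:** after regripping lower, I drew the gate about 40.3 mm by the arm's own reading. It is held with a 100 N grip, and the wrist reads about 8.6 N of pull from the spring.

**Last checks:**
- **Pointer and index:** in the scene camera they agree to within about 0.1 pixel (roughly 0.3 mm). An earlier estimate from the top camera gave 39.2 to 42.1 mm depending on assumed heights, most likely 40.75, so the two disagree by about 0.5 mm.
- **Other tools:** the hammer, brush and tin were detected within a few pixels of their starting places (the brush by eye at the start). The detector misplaced the chisel, putting it in the firepot. The arm hides the chisel in the last picture, and I did not touch it. I did not run the detector again on the tongs or scroll; in the last picture they look unmoved.

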